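# Photograph a dilution series in the colony imager

### The arm

A 6-joint arm with a two-finger parallel gripper is mounted at the origin on a cart in front of the work surface, level with it; the furniture and walls round the work are solid. World frame = base frame: x ahead of the robot, y to its left, z up, the work surface at z = 0. Lengths are in mm, angles in rad, forces in N, time in s.
With the tool pointing down it reaches from about 350 to 775 mm from the base axis. Payload 7.3 kg.
Tool frame: the origin (TCP) lies at the very end of the fingers, on their centre line; the grasp point (between the pads) lies 19 mm behind it; z points along the fingers, y is the line along which they close (so a half turn about z gives the same grasp; the last joint's range is limited). The gripper opens to 92 mm and grips with 3 to 60 N. Pads are 19 mm wide; open, the fingers measure 130 mm over their backs; the gripper's body (75 mm by 190 mm) begins 47 mm behind the grasp point.
Start: joints at [-1.474, 0.342, 1.524, -0, 1.275, -0.146], TCP at [126.243, -509.617, 204.341] pointing down, gripper open.
Joint ranges: [-2.53, 2.53], [-0.77, 2.02], [0.04, 2.7], [-1, 4.14], [0.28, 2.66], [-3.11, 3.11]. Speed limits (rad/s): [2.57, 2.57, 3.14, 3.14, 3.14, 3.14].

### API

Orientations are given as [roll, pitch, yaw] about the fixed x, y, z axes, in that order (R = Rz(yaw) Ry(pitch) Rx(roll)).
In Python, from plant import bot gives the robot as it stands.
- The arm moves only by the tool jog_arm, never from a script. Its argument "targets" is a list of rows, each an object with "xyz": the shift along the tool's x, y, z as a fraction of full scale, a list of three; "spin": the turn about the tool's z as a fraction of full scale. In form: [{"xyz": [x, y, z], "spin": spin}, ...]. A call has exactly 10 rows; each row shifts and turns the commanded pose from where the row before left it, along the tool's axes as they then stand; what a row does not reach is not made up. Full scale, the value 1, is 80 mm for a shift and 0.1 rad for a turn. A row lasts 1/8 s, in which the tool goes at most 62.5 mm and 10.7 degrees, less where a joint would pass 70% of its speed; a pose out of reach is approached as far as the arm can. A call with a number of a shift or a turn outside -1 to 1 is refused whole. A call with a gripper value outside its range is refused whole. "gripper" is the opening in per cent of the stroke, from 0 (shut) to 100 (fully open), set as the call begins (left out, the last holds). The fingers move at their own pace and stop on an object; the grip force is fixed at half the most. Time passes only in rows, so rows that do not move let the fingers close, or fill a call up. It gives the time, the measured TCP pose, the force, the opening and the grip force at its end, in the units of the state.
- bot.get_obs(): the state, without advancing time (a new reading comes with each control period).
- bot.capture(name): name is "scene" or "top" or "wrist"; returns the picture (384x512x3 uint8, blue, green, red); there is no depth.
- bot.get_calibration(name): a dict with "vfov" (degrees; the focal length in pixels is half the picture's height over the tangent of half this angle, whatever the lens; pixels are square), "cx", "cy" (the principal point, pixels), "eye" and "rotation" of the camera in the world. Camera axes: x right, y down, z forward; pixel columns grow to the right and rows downward; lengths in mm; the calibration is good to about 2 mm. A picture is of the moment at which its call begins: read the wrist's pose just before it. get_calibration takes no time and is no camera call; for the wrist camera it gives the pose at the moment of the call.
- bot.close_job(): hands the job in; it is judged then, once.
The state is a dict: "time": time; "joint_positions": joint angles; "dq": joint speeds; "tau": joint torques, N m; "tool_pos": TCP position; "tcp_rot": TCP orientation; "contact_force": force on the tool from outside, world axes, zero at the start; "moment": the same for the moment, N m; "grip_width": finger opening in mm; "finger_force": force on a finger pad.
Only numpy, scipy, OpenCV 4.12 (cv2) and the standard library are available. Lean on these libraries where they do the work, as an engineer would, in place of code of your own. Each camera call takes 0.05 s, during which the arm holds its last target. There are 200 camera calls.

### The job

Draw the imager's tray fully out. Then take the dishes of the dilution series that are there in the order yellow, blue, red: hold each one still and level at the viewing place over the lamp, level with the red pointer, for a good two seconds, and afterwards set it down in the tray nest of its own colour. When all are seated, push the tray fully home, leave it there for a good three seconds while the picture is taken, and draw it fully out again with the dishes still in their nests, ready to be collected. The tray jams unless it is moved on its centre line. Leave the other things on the bench where they stand.

Things in the scene. Friction and masses are not known exactly. Their poses are not given: they have to be found in the camera images.
- tray: black tray, 72 mm deep, 204 wide, top 27 mm above the bench, about 0.45 kg; origin at bench height under its middle nest, axes as the imager's (a little play). In the imager's frame its x is 0.060 m when fully home, -0.095 when fully out (both at stops). Friction about 3 N. Its short guide block runs on the central rail: moved within 7 mm of its centre line it runs freely, from about 15 mm off it skews and jams however hard it is pushed; pull back at the middle to free it.
- imager: fixed colony imager: white tunnel 232 mm wide, 64 high, 175 deep, with a camera tower 225 mm high from 77 mm behind the mouth. Origin on the bench under the middle of the mouth; x into the tunnel along the rail (home direction), y left, z up. Rail 30 mm wide, 14 high, from 206 mm before the mouth; at its front end a stop 24 mm high. Side bearers 14 mm high to 135 mm before the mouth.
- bar_mid (a point): middle (orange mark) of the tray's aluminium cross bar: 200 mm long across the rail, 10 thick, 28 to 42 mm above the bench, 100 mm in front of the tray's middle, 40 mm before the mouth when home, 195 when out. Below and behind its middle the guide block (48 mm wide, 44 long) and stem, top at 22 mm. 59 mm free between bar and tray. Can be pushed with shut fingers, hooked or pinched across. Axes as the imager's (0.02 rad play).
- nest_yellow (a point): centre of the yellow nest on the tray (yellow spot; nearest the robot of three across the tray, 66 mm apart), where the centre of a dish's underside belongs; 27 mm above the bench. Four round pins 8 mm thick, 8.5 mm high at its corners stand 2 mm clear of the dish; fingers have room between them only at front and rear (along the imager's x, 43 mm wide).
- nest_blue (a point): centre of the blue nest on the tray (blue spot; the middle one of three across the tray, 66 mm apart), where the centre of a dish's underside belongs; 27 mm above the bench. Four round pins 8 mm thick, 8.5 mm high at its corners stand 2 mm clear of the dish; fingers have room between them only at front and rear (along the imager's x, 43 mm wide).
- nest_red (a point): centre of the red nest on the tray (red spot; farthest of three across the tray, 66 mm apart), where the centre of a dish's underside belongs; 27 mm above the bench. Four round pins 8 mm thick, 8.5 mm high at its corners stand 2 mm clear of the dish; fingers have room between them only at front and rear (along the imager's x, 43 mm wide).
- dish_yellow: closed culture dish with a round yellow sticker on the lid, round, 61 mm across, 15 mm high, about 30 g; origin at the centre of its underside, z up. May be absent.
- dish_blue: closed culture dish with a round blue sticker on the lid, round, 61 mm across, 15 mm high, about 30 g; origin at the centre of its underside, z up. May be absent.
- dish_red: closed culture dish with a round red sticker on the lid, round, 61 mm across, 15 mm high, about 30 g; origin at the centre of its underside, z up. May be absent.
- viewer: fixed viewing station: grey base 86 x 84 mm, 18 high, with a bright round lamp; origin on the bench under the lamp's centre, x points to its post (115 mm behind, 320 mm high with its camera, which looks down at the viewing place) with a short pointer whose red tip (80 mm from the lamp's axis) shows the viewing height
- viewpoint (a point): the viewing place: 110 mm above the bench over the lamp's centre, where the centre of a dish's underside belongs while it is looked at; the red pointer tip is 8 mm higher, level with the middle of the dish's side
- column_corner (a point): foot of the nearest corner of the tall grey service column that stands on the bench between viewing station and imager and rises past the arm; from this corner it runs back to the right and to the left (to about 70 mm farther back and 60 mm more to the left). Carry things round its front
- reagent_white: bystander: white reagent bottle with a white cap, 42 mm wide, 68 mm high; origin at the centre of its underside
- bottle_orange_cap: bystander: clear bottle with an orange cap, 56 mm wide, 99 mm high; origin at the centre of its underside
- marker_black: bystander: black marker pen lying flat, 126 mm long; origin at the centre of its underside
- petri_stack: bystander: stack of four plain dishes, 62 mm wide, 62 mm high; origin at the centre of its underside

How it is judged (in metres and radians):
On the way, in this order (a step that is already met when the one before it is completed fails the run):
1. the tray is drawn fully out to its front stop (x of tray in the frame of imager below -0.089 m), for 0.2 s.
2. the yellow dish is held still and level at the viewing place for two seconds (distance between dish_yellow and viewpoint below 0.018 m and angle between dish_yellow's own z axis and vertical below 0.15 rad and linear speed of dish_yellow below 0.03 m/s), for 1.8 s.
3. the blue dish is held still and level at the viewing place for two seconds (distance between dish_blue and viewpoint below 0.018 m and angle between dish_blue's own z axis and vertical below 0.15 rad and linear speed of dish_blue below 0.03 m/s), for 1.8 s.
4. the red dish is held still and level at the viewing place for two seconds (distance between dish_red and viewpoint below 0.018 m and angle between dish_red's own z axis and vertical below 0.15 rad and linear speed of dish_red below 0.03 m/s), for 1.8 s.
5. the tray is fully home with every dish seated in the nest of its colour, for three seconds (x of tray in the frame of imager above 0.054 m and horizontal distance between dish_yellow and nest_yellow below 0.005 m and distance between dish_yellow and nest_yellow below 0.006 m and angle between each of dish_yellow, dish_blue, dish_red's own z axis and vertical below 0.08 rad and linear speed of each of dish_yellow, dish_blue, dish_red below 0.02 m/s and horizontal distance between dish_blue and nest_blue below 0.005 m and distance between dish_blue and nest_blue below 0.006 m and horizontal distance between dish_red and nest_red below 0.005 m and distance between dish_red and nest_red below 0.006 m), for 2.7 s.
At the end, for the whole second after the job is handed in: The tray is fully out again (within 6 mm of its front stop) and at rest, every dish that was there lies flat in the nest of its own colour (within 5 mm of its centre, level within 0.08 rad); the loose bottles, the pen and the dish stack nearby were moved by no more than 40 mm (x of tray in the frame of imager below -0.089 m and linear speed of each of tray, dish_yellow, dish_blue, dish_red below 0.02 m/s and horizontal distance between dish_yellow and nest_yellow below 0.005 m and distance between dish_yellow and nest_yellow below 0.006 m and angle between each of dish_yellow, dish_blue, dish_red's own z axis and vertical below 0.08 rad and horizontal distance between dish_blue and nest_blue below 0.005 m and distance between dish_blue and nest_blue below 0.006 m and horizontal distance between dish_red and nest_red below 0.005 m and distance between dish_red and nest_red below 0.006 m); the robot touches nothing.
It fails at once if bystander reagent_white is pushed away or knocked over (distance of reagent_white from where it was at the start of the episode above 0.04 m or angle between reagent_white's own z axis and vertical above 0.6 rad).
It fails at once if bystander bottle_orange_cap is pushed away or knocked over (distance of bottle_orange_cap from where it was at the start of the episode above 0.04 m or angle between bottle_orange_cap's own z axis and vertical above 0.6 rad).
It fails at once if bystander marker_black is pushed away or knocked over (distance of marker_black from where it was at the start of the episode above 0.04 m).
It fails at once if bystander petri_stack is pushed away or knocked over (distance of petri_stack from where it was at the start of the episode above 0.04 m or angle between petri_stack's own z axis and vertical above 0.6 rad).
Of dish_yellow, dish_blue, dish_red only 2 to 3 are there at a start; the rules pass over those that are not, and their reading is None.
At some moment in a run one of dish_yellow, dish_blue, dish_red may be knocked a few centimetres aside while the robot is not near it.
It also fails if it takes over 210 s, if anything falls off the work surface, if the arm or the gripper's body presses on something with over 40 N, if the wrist force passes 120 N, or if a joint passes its speed limit or range.

## Working session

There is one attempt and no reset: what is moved stays moved. The work goes in short steps, Python scripts to look and compute and a tool call to move; the robot and the scene stay as the last step left them, time stands still between calls to the robot, and variables do not carry over. Pictures are saved under pics/ and viewed, at most 14 in all, crops included, and the job is handed in when it is done.

Besides the shell and the picture viewer there is one more tool, called as name([rows], argument=value, ...), one row to a line, values as JSON. jog_arm: Moves the arm, as the interface text tells. Shift numbers are shares of 80 mm and turn numbers shares of 0.1 rad, none past 1 either way. Its arguments: {"type":"object","properties":{"targets":{"type":"array","items":{"type":"object","properties":{"xyz":{"type":"array","items":{"type":"number"}},"spin":{"type":"number"}}}},"gripper":{"type":"number"}},"required":["targets"]}

```bash
mkdir -p pics; ls; python3 - <<'E'
from plant import bot
import cv2,numpy as np
o=bot.get_obs();print(o)
for n in("scene","top"):
    cv2.imwrite(f"pics/{n}0.png",bot.capture(n))
for n in("scene","top","wrist"):
    print(n,bot.get_calibration(n))
E
```

```text
pics
{'time': 0.0, 'joint_positions': array([-1.47399332e+00,  3.42715102e-01,  1.52503321e+00,  3.56471977e-05,
        1.27538671e+00, -1.45996112e-01]), 'dq': array([-0.00042251, -0.00054165, -0.00132996, -0.00071876, -0.00068717,
       -0.00061822]), 'tau': array([ 2.16293702e-03, -4.31240094e+01, -2.44220173e+01,  7.19896797e-02,
        5.60198107e-02, -1.26323630e-04]), 'tool_pos': array([ 126.21241912, -509.14587833,  203.64329215]), 'tcp_rot': array([-3.14007166e+00, -2.58104366e-04,  2.42788520e-01]), 'contact_force': array([ 0.34835362, -0.337125  ,  0.87857928]), 'moment': array([-0.00594068, -0.02247511, -0.00652212]), 'finger_force': 0.0, 'grip_width': 92.29547274781183}
scene {'vfov': 45.87497658178666, 'cx': 248.28897224127454, 'cy': 189.13478252491225, 'eye': array([-260.76387124,  647.69433969,  774.677595  ]), 'rotation': array([-2.19866861,  0.01311136, -2.05661218])}
top {'vfov': 45.23342898659777, 'cx': 257.2754343806258, 'cy': 192.24084786128893, 'eye': array([ 461.41854156,  190.4747846 , 1501.84567889]), 'rotation': array([-3.06990162,  0.01250229, -1.54425454])}
wrist {'vfov': 60.54417111679909, 'cx': 254.91381037296517, 'cy': 192.34220064143526, 'eye': array([ 191.82655915, -493.21556777,  383.54870636]), 'rotation': array([ 2.88937884e+00,  1.05343726e-04, -1.32784163e+00])}
```

View pics/top0.png

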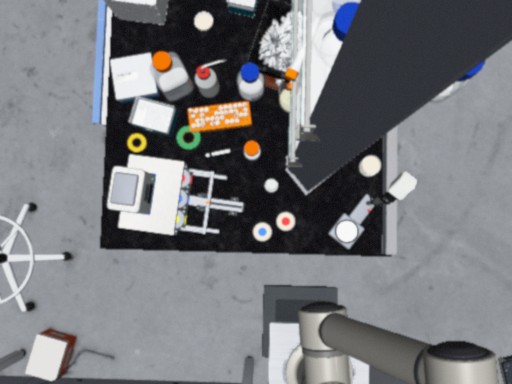

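View pics/scene0.png

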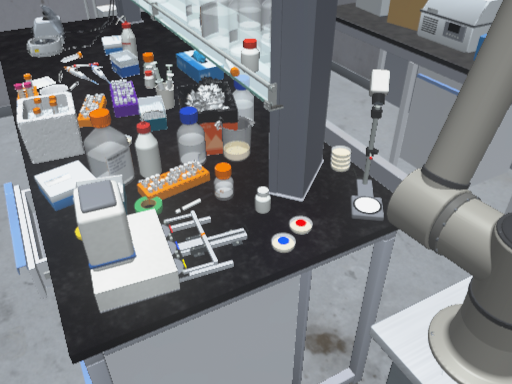

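The top view shows the imager at left (about 150,195), tray bar at col ~208, blue dish (262,232), red dish (286,222) and lamp (346,231). No yellow dish is visible; the yellow ring at (137,142) is tape.

```bash
cat > h.py <<'E'
import numpy as np,cv2
from scipy.spatial.transform import Rotation as R
from plant import bot
def cast(c,u,v,z):
    f=192/np.tan(np.radians(c['vfov'])/2)
    d=R.from_euler('xyz',c['rotation']).as_matrix()@np.array([(u-c['cx'])/f,(v-c['cy'])/f,1])
    e=np.array(c['eye']); return (e+d*(z-e[2])/d[2])[:2]
def proj(c,p):
    f=192/np.tan(np.radians(c['vfov'])/2)
    q=R.from_euler('xyz',c['rotation']).as_matrix().T@(np.array(p)-c['eye'])
    return np.array([c['cx']+f*q[0]/q[2],c['cy']+f*q[1]/q[2]])
def blobs(img,col,amin=6):
    h=cv2.cvtColor(img,cv2.COLOR_BGR2HSV);H,S,V=h[...,0].astype(int),h[...,1],h[...,2]
    g={'red':(H<5)|(H>172),'orange':(H>=5)&(H<19),'yellow':(H>=22)&(H<36),'blue':(H>98)&(H<125)}[col]
    m=(g&(S>110)&(V>70)).astype('uint8')
    n,l,s,ce=cv2.connectedComponentsWithStats(m)
    return [(ce[i].round(1),int(s[i,4])) for i in range(1,n) if s[i,4]>=amin]
E
python3 - <<'E'
from h import *
im=cv2.imread('pics/top0.png');c=bot.get_calibration('top')
for n,(u,v,z) in dict(mouthR=(178,233,64),mouthL=(185,163,64),lamp=(346,231,18),blue=(262,232,15),red=(286,222,15),colcorner=(309,193,0),bar0=(203,233,42),bar1=(211,171,42),railend=(243,208,24),stack=(370,166,62),white=(271,185,68),marker=(218,153,5),orangecap=(252,150,99)).items(): print(n,cast(c,u,v,z).round())
for col in('red','orange','yellow','blue'):
    print(col,[(b,a,cast(c,*b,15).round()) for b,a in blobs(im,col,3) if 120<b[0]<400 and 120<b[1]<260])
cv2.imwrite('pics/c1.png',np.hstack([cv2.resize(im[140:260,165:265],None,fx=4,fy=4,interpolation=2),cv2.resize(im[140:260,265:365],None,fx=4,fy=4,interpolation=2)]))
E
```

```text
mouthR [431. 455.]
mouthL [651. 441.]
lamp [450. -75.]
blue [440. 193.]
red [474. 117.]
colcorner [571.  43.]
bar0 [432. 380.]
bar1 [630. 361.]
railend [515. 256.]
stack [ 656. -140.]
white [588. 169.]
marker [694. 344.]
orangecap [691. 230.]
red [(array([183.2, 177.8]), 12, array([609., 454.])), (array([191.4, 179.3]), 19, array([604., 427.])), (array([369.1, 210.9]), 8, array([ 517., -149.])), (array([285.3, 221. ]), 47, array([477., 119.]))]
orange [(array([214.3, 120.3]), 3, array([800., 359.])), (array([251.1, 147. ]), 196, array([715., 236.])), (array([208.2, 202.2]), 4, array([531., 370.]))]
yellow [(array([136.5, 142.4]), 291, array([721., 611.])), (array([185.5, 219.6]), 22, array([473., 441.])), (array([177. , 218.8]), 12, array([475., 469.]))]
blue [(array([180.1, 198.6]), 14, array([541., 461.])), (array([262. , 231.2]), 41, array([443., 193.]))]
```

View pics/c1.png

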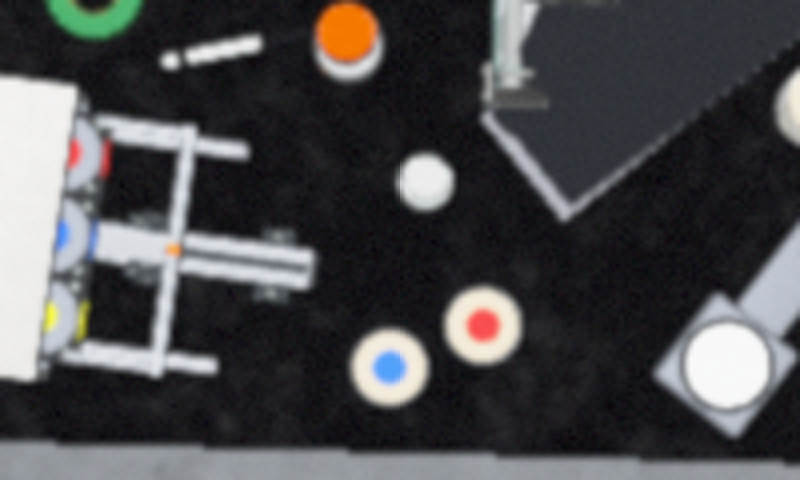

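Only blue and red dishes are present. I'll move over to the tray bar, round the front of the column.

jog_arm([
  {"xyz": [0, 0, 0], "spin": 0.82},
  {"xyz": [0, 0, 0], "spin": 0.82},
  {"xyz": [0, 0, 0], "spin": 0.82},
  {"xyz": [0, 0, 0], "spin": 0.82},
  {"xyz": [0.387, -0.47, 0], "spin": 0},
  {"xyz": [0.387, -0.47, 0], "spin": 0},
  {"xyz": [0.387, -0.47, 0], "spin": 0},
  {"xyz": [0.387, -0.47, 0], "spin": 0},
  {"xyz": [0.387, -0.47, 0], "spin": 0},
  {"xyz": [0.387, -0.47, 0], "spin": 0},
], gripper=40)

```text
time: 1.35
tool_pos: [331.3, -299.3, 204.1]
tcp_rot: [-3.141, 0.0, -0.085]
contact_force: [1.7, -1.1, 0.3]
grip_width: 36.4
finger_force: 0.0
```

jog_arm([
  {"xyz": [0.092, -0.635, 0], "spin": 0},
  {"xyz": [0.092, -0.635, 0], "spin": 0},
  {"xyz": [0.092, -0.635, 0], "spin": 0},
  {"xyz": [0.092, -0.635, 0], "spin": 0},
  {"xyz": [0.092, -0.635, 0], "spin": 0},
  {"xyz": [0.092, -0.635, 0], "spin": 0},
  {"xyz": [0.172, -0.678, 0], "spin": 0},
  {"xyz": [0.172, -0.678, 0], "spin": 0},
  {"xyz": [0.172, -0.678, 0], "spin": 0},
  {"xyz": [0.172, -0.678, 0], "spin": 0},
])

```text
time: 2.6
tool_pos: [473.9, 212.6, 204.0]
tcp_rot: [3.141, 0.0, -0.085]
contact_force: [1.2, -0.2, -0.3]
grip_width: 37.1
finger_force: 0.0
```

jog_arm([
  {"xyz": [0.172, -0.678, 0], "spin": 0},
  {"xyz": [0.172, -0.678, 0], "spin": 0},
  {"xyz": [0.172, -0.678, 0], "spin": 0},
  {"xyz": [0, 0, 0], "spin": 0},
  {"xyz": [0, 0, 0], "spin": 0},
  {"xyz": [0, 0, 0], "spin": 0},
  {"xyz": [0, 0, 0], "spin": 0},
  {"xyz": [0, 0, 0], "spin": 0},
  {"xyz": [0, 0, 0], "spin": 0},
  {"xyz": [0, 0, 0], "spin": 0},
])

```text
time: 3.85
tool_pos: [528.8, 369.3, 204.3]
tcp_rot: [3.142, -0.0, -0.085]
contact_force: [-1.0, -1.0, 0.6]
grip_width: 37.0
finger_force: 0.0
```

```bash
python3 - <<'E'
from h import *
c=bot.get_calibration('wrist');im=bot.capture('wrist');cv2.imwrite('pics/w1.png',im)
o=bot.get_obs();print(o['tool_pos'],o['tcp_rot'],o['grip_width'])
for col,z in(('red',27),('orange',42),('yellow',27),('blue',27)):
    print(col,[(b,a,cast(c,*b,z).round(1)) for b,a in blobs(im,col,20)])
ct=bot.get_calibration('top')
print(cast(ct,403,186,330),cast(ct,369,211,118))
E
```

```text
[528.7493019  369.3718793  204.29366839] [ 3.14155070e+00 -5.08054822e-05 -8.52246082e-02] 36.90751345674163
red [(array([196.9, 105.7]), 157, array([603.2, 423.9])), (array([171.1, 105.6]), 212, array([605.6, 450.8])), (array([475.5, 194.5]), 413, array([480.8, 124.3]))]
orange [(array([258.4, 171.8]), 28, array([530.3, 365.3]))]
yellow [(array([22. , 19.5]), 1023, array([699.5, 585.2])), (array([199. , 218.2]), 69, array([479.5, 437.5])), (array([175.3, 218.1]), 54, array([481.9, 464.5])), (array([172.3, 268. ]), 373, array([420.1, 477.2])), (array([337.3, 266.7]), 387, array([404.9, 281.2]))]
blue [(array([ 68.3, 150.3]), 550, array([568.6, 568.9])), (array([197.6, 168.5]), 117, array([536.8, 431.7])), (array([173.5, 167.4]), 188, array([540.3, 457.9])), (array([411. , 220.1]), 33, array([456.4, 195.6]))]
[ 570.55842496 -162.53598411] [ 512.61895045 -125.37068279]
```

View pics/w1.png

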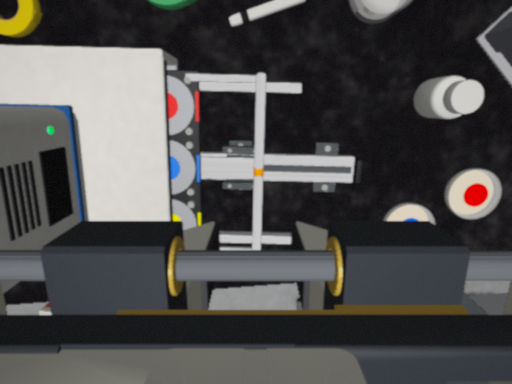

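The picture shows the tray part in: orange mark (258,172), rail end (355,168), mouth edge col ~166. I'll measure the rail axis precisely.

```bash
python3 - <<'E'
from h import *
c=bot.get_calibration('wrist');im=cv2.imread('pics/w1.png');g=cv2.cvtColor(im,6)
P=[]
for u in list(range(272,300,4)):
    v=np.where(g[145:195,u]>90)[0]+145; P.append((u,v.min(),v.max()))
for u in (344,346,348,350):
    v=np.where(g[145:195,u]>90)[0]+145; P.append((u,v.min(),v.max()))
print(P)
a=np.array([cast(c,p[0],p[1],14) for p in P]);b=np.array([cast(c,p[0],p[2],14) for p in P]);
for q in(a,b): print(np.polyfit(q[:,1],q[:,0],1),q[0],q[-1])
# mouth edge
Q=[]
for v in range(60,200,10):
    r=g[v,120:200].astype(int); u=120+np.where(r>150)[0].max() if v<60 else 120+np.argmin(np.diff(r[:70])); Q.append(cast(c,u,v,64))
Q=np.array(Q);print(Q.round(),np.polyfit(Q[:,0],Q[:,1],1))
B=[]
for v in list(range(95,150,8))+list(range(190,230,8)):
    r=np.where(g[v,245:275]>110)[0]+245;B.append(cast(c,r.mean(),v,42))
B=np.array(B);print(np.polyfit(B[:,0],B[:,1],1))
E
```

```text
[(272, np.int64(154), np.int64(181)), (276, np.int64(154), np.int64(181)), (280, np.int64(154), np.int64(181)), (284, np.int64(154), np.int64(181)), (288, np.int64(154), np.int64(181)), (292, np.int64(154), np.int64(181)), (296, np.int64(154), np.int64(181)), (344, np.int64(156), np.int64(182)), (346, np.int64(156), np.int64(182)), (348, np.int64(156), np.int64(182)), (350, np.int64(156), np.int64(182))]
[1.16165832e-01 5.03831765e+02] [543.9359195  348.48113722] [534.16846592 260.80911172]
[1.01231408e-01 4.77531853e+02] [512.84003438 350.7282353 ] [503.99457974 261.20492001]
[[645. 443.]
 [636. 445.]
 [628. 445.]
 [619. 446.]
 [610. 447.]
 [601. 448.]
 [592. 450.]
 [583. 450.]
 [573. 452.]
 [564. 452.]
 [554. 453.]
 [544. 454.]
 [534. 456.]
 [524. 457.]] [-1.10427848e-01  5.14540341e+02]
[-1.09796803e-01  4.23964901e+02]
```

jog_arm([
  {"xyz": [0.025, 0.049, 0], "spin": 0.25},
  {"xyz": [0, 0, 0.35], "spin": 0},
  {"xyz": [0, 0, 0.4], "spin": 0},
  {"xyz": [0, 0, 0.4], "spin": 0},
  {"xyz": [0, 0, 0.4], "spin": 0},
  {"xyz": [0, 0, 0.3], "spin": 0},
  {"xyz": [0, 0, 0.2], "spin": 0},
  {"xyz": [0, 0, 0.15], "spin": 0},
  {"xyz": [0, 0, 0], "spin": 0},
  {"xyz": [0, 0, 0], "spin": 0},
])

```text
time: 5.15
tool_pos: [531.0, 365.6, 29.2]
tcp_rot: [-3.141, -0.001, -0.11]
contact_force: [0.8, -0.2, 0.9]
grip_width: 36.8
finger_force: 0.0
```

jog_arm([
  {"xyz": [0, 0, 0], "spin": 0},
  {"xyz": [0, 0, 0], "spin": 0},
  {"xyz": [0, 0, 0], "spin": 0},
  {"xyz": [0, 0, 0], "spin": 0},
  {"xyz": [0, 0, 0], "spin": 0},
  {"xyz": [0, 0, 0], "spin": 0},
  {"xyz": [0, 0, 0], "spin": 0},
  {"xyz": [0, 0, 0], "spin": 0},
  {"xyz": [0, 0, 0], "spin": 0},
  {"xyz": [0, 0, 0], "spin": 0},
], gripper=0)

```text
time: 6.4
tool_pos: [530.4, 365.3, 28.3]
tcp_rot: [3.141, -0.0, -0.11]
contact_force: [0.1, -0.2, 0.7]
grip_width: 0.5
finger_force: 0.0
```

jog_arm([
  {"xyz": [0, 0.08, 0], "spin": 0},
  {"xyz": [0, 0.14, 0], "spin": 0},
  {"xyz": [0, 0.15, 0], "spin": 0},
  {"xyz": [0, 0.15, 0], "spin": 0},
  {"xyz": [0, 0.15, 0], "spin": 0},
  {"xyz": [0, 0.15, 0], "spin": 0},
  {"xyz": [0, 0.15, 0], "spin": 0},
  {"xyz": [0, 0.15, 0], "spin": 0},
  {"xyz": [0, 0.13, 0], "spin": 0},
  {"xyz": [0, 0.03, 0], "spin": 0},
])

```text
time: 7.65
tool_pos: [519.2, 262.8, 28.3]
tcp_rot: [3.141, 0.0, -0.111]
contact_force: [0.6, 0.2, -0.4]
grip_width: 0.2
finger_force: 0.0
```

```bash
python3 - <<'E'
from h import *
cv2.imwrite('pics/s2.png',cv2.resize(bot.capture('scene')[150:300,60:320],None,fx=3,fy=3))
im=bot.capture('wrist');c=bot.get_calibration('wrist');cv2.imwrite('pics/w2.png',im)
print(blobs(im,'orange',8),cast(c,0,0,0))
E
```

```text
[(array([ 77.2, 234.6]), 199), (array([ 59.8, 235.6]), 32)] [661.12918499 393.1788889 ]
```

View pics/s2.png

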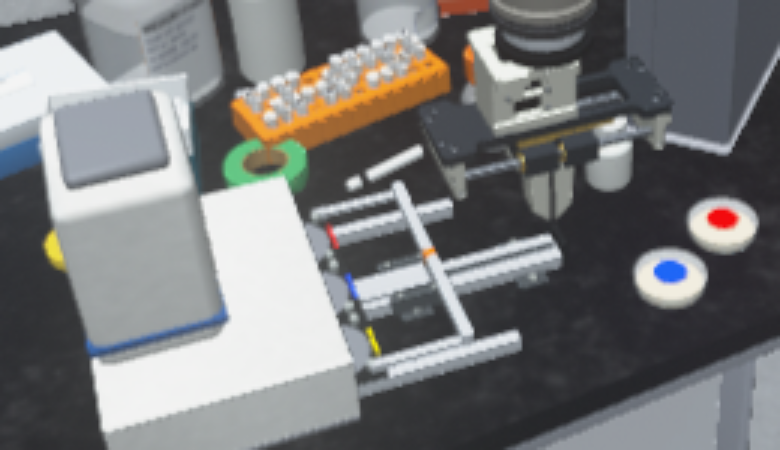

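```bash
python3 - <<'E'
from h import *
o=bot.get_obs();print(o['tool_pos'],o['joint_positions'].round(3))
c=bot.get_calibration('scene');ct=bot.get_calibration('top');cw=bot.get_calibration('wrist')
print('tcp proj scene',proj(c,o['tool_pos']),'top',proj(ct,o['tool_pos']),'mark',proj(c,(530.3,365.3,42)),'wrist tcp',proj(cw,o['tool_pos']))
print('lamp',proj(c,(450,-75,18)), cw['eye'])
t=bot.capture('top')
cv2.imwrite('pics/t2.png',np.hstack([cv2.resize(t[130:260,160:290],(400,400)),cv2.resize(cv2.imread('pics/w2.png')[:,:],(400,300))[:, :].copy() if 0 else cv2.resize(cv2.imread('pics/w2.png'),(400,400))]))
E
```

```text
[519.21661063 263.35563174  28.32156352] [ 0.338  0.632  1.574 -0.     0.936  2.019]
tcp proj scene [242.51235868 226.33368835] top [240.74615557 206.62992928] mark [203.07321689 232.60185391] wrist tcp [254.96375884 227.81139414]
lamp [365.84177598 204.56271275] [586.37171962 256.14217662 208.16331819]
```

View pics/t2.png

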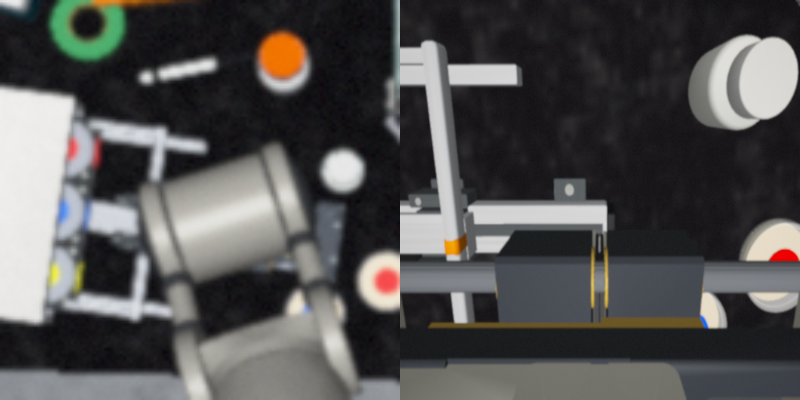

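jog_arm([
  {"xyz": [0, 0, -0.3], "spin": 0},
  {"xyz": [-0.25, 0, 0], "spin": 0},
  {"xyz": [-0.25, 0, 0], "spin": 0},
  {"xyz": [-0.25, 0, 0], "spin": 0},
  {"xyz": [0, 0, 0.3], "spin": 0},
  {"xyz": [0, 0, 0.1], "spin": 0},
  {"xyz": [0, 0, 0.05], "spin": 0},
  {"xyz": [0, 0, 0.05], "spin": 0},
  {"xyz": [0, 0, 0], "spin": 0},
  {"xyz": [0, 0, 0], "spin": 0},
])

```text
time: 9.05
tool_pos: [459.8, 270.2, 12.6]
tcp_rot: [-3.141, -0.0, -0.11]
contact_force: [0.9, 0.3, -0.8]
grip_width: 0.3
finger_force: 0.0
```

```bash
python3 - <<'E'
from h import *
o=bot.get_obs();s=bot.capture('scene');c=bot.get_calibration('scene')
p=proj(c,o['tool_pos']);print(o['tool_pos'],o['contact_force'],p)
cr=s[170:270,180:300].copy();cr=cv2.resize(cr,None,fx=5,fy=5,interpolation=2)
cv2.drawMarker(cr,(int((p[0]-180)*5),int((p[1]-170)*5)),(0,0,255),0,15)
cv2.imwrite('pics/s3.png',cr)
E
```

```text
[459.76088989 270.19183972  12.5678177 ] [ 0.92992455  0.25951811 -0.75246467] [251.31689164 246.12046499]
```

View pics/s3.png

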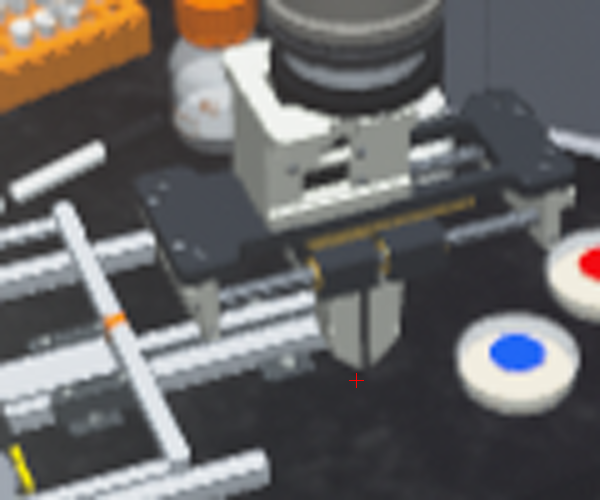

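jog_arm([
  {"xyz": [0, 0, 0.05], "spin": 0},
  {"xyz": [0, 0, 0.04], "spin": 0},
  {"xyz": [0, 0, 0.03], "spin": 0},
  {"xyz": [0, 0, 0.02], "spin": 0},
  {"xyz": [0, 0, 0.02], "spin": 0},
  {"xyz": [0, 0, 0], "spin": 0},
  {"xyz": [0, 0, 0], "spin": 0},
  {"xyz": [0, 0, 0], "spin": 0},
  {"xyz": [0, 0, 0], "spin": 0},
  {"xyz": [0, 0, 0], "spin": 0},
])

```text
time: 10.35
tool_pos: [459.5, 270.1, -0.5]
tcp_rot: [3.142, -0.0, -0.11]
contact_force: [-0.0, 0.0, -0.0]
grip_width: 0.5
finger_force: 0.0
```

jog_arm([
  {"xyz": [0, 0, 0.02], "spin": 0},
  {"xyz": [0, 0, 0.02], "spin": 0},
  {"xyz": [0, 0, 0], "spin": 0},
  {"xyz": [0, 0, 0], "spin": 0},
  {"xyz": [0, 0, 0], "spin": 0},
  {"xyz": [0, 0, 0], "spin": 0},
  {"xyz": [0, 0, 0], "spin": 0},
  {"xyz": [0, 0, 0], "spin": 0},
  {"xyz": [0, 0, 0], "spin": 0},
  {"xyz": [0, 0, 0], "spin": 0},
])

```text
time: 11.6
tool_pos: [459.5, 270.1, -3.7]
tcp_rot: [3.142, 0.0, -0.11]
contact_force: [-0.0, 0.7, -0.8]
grip_width: 0.3
finger_force: 0.0
```

jog_arm([
  {"xyz": [0, 0, 0.02], "spin": 0},
  {"xyz": [0, 0, 0.02], "spin": 0},
  {"xyz": [0, 0, 0], "spin": 0},
  {"xyz": [0, 0, 0], "spin": 0},
  {"xyz": [0, 0, 0], "spin": 0},
  {"xyz": [0, 0, 0], "spin": 0},
  {"xyz": [0, 0, 0], "spin": 0},
  {"xyz": [0, 0, 0], "spin": 0},
  {"xyz": [0, 0, 0], "spin": 0},
  {"xyz": [0, 0, 0], "spin": 0},
])

```text
time: 12.85
tool_pos: [459.5, 270.1, -6.9]
tcp_rot: [3.142, -0.0, -0.11]
contact_force: [-0.7, 0.1, 0.5]
grip_width: 0.7
finger_force: 0.0
```

jog_arm([
  {"xyz": [0, 0, 0.02], "spin": 0},
  {"xyz": [0, 0, 0.02], "spin": 0},
  {"xyz": [0, 0, 0], "spin": 0},
  {"xyz": [0, 0, 0], "spin": 0},
  {"xyz": [0, 0, 0], "spin": 0},
  {"xyz": [0, 0, 0], "spin": 0},
  {"xyz": [0, 0, 0], "spin": 0},
  {"xyz": [0, 0, 0], "spin": 0},
  {"xyz": [0, 0, 0], "spin": 0},
  {"xyz": [0, 0, 0], "spin": 0},
])

```text
time: 14.1
tool_pos: [459.5, 270.1, -10.1]
tcp_rot: [3.141, 0.0, -0.11]
contact_force: [0.5, 0.5, -0.6]
grip_width: 0.4
finger_force: 0.0
```

jog_arm([
  {"xyz": [0, 0, 0.02], "spin": 0},
  {"xyz": [0, 0, 0.02], "spin": 0},
  {"xyz": [0, 0, 0], "spin": 0},
  {"xyz": [0, 0, 0], "spin": 0},
  {"xyz": [0, 0, 0], "spin": 0},
  {"xyz": [0, 0, 0], "spin": 0},
  {"xyz": [0, 0, 0], "spin": 0},
  {"xyz": [0, 0, 0], "spin": 0},
  {"xyz": [0, 0, 0], "spin": 0},
  {"xyz": [0, 0, 0], "spin": 0},
])

```text
time: 15.35
tool_pos: [459.5, 270.1, -13.3]
tcp_rot: [3.142, -0.0, -0.11]
contact_force: [0.2, 0.2, 0.2]
grip_width: 0.3
finger_force: 0.0
```

```bash
python3 - <<'E'
from h import *
o=bot.get_obs();s=bot.capture('scene');c=bot.get_calibration('scene')
cr=cv2.resize(s[190:270,200:300],None,fx=7,fy=7,interpolation=2)
for z in(-13,0,10,20):
    p=proj(c,(o['tool_pos'][0],o['tool_pos'][1],z));print(z,p);cv2.drawMarker(cr,(int((p[0]-200)*7),int((p[1]-190)*7)),(0,0,255),0,8)
cv2.imwrite('pics/s4.png',cr)
E
```

```text
-13 [251.48208493 253.7855337 ]
0 [251.43452033 249.941453  ]
10 [251.39748578 246.94839119]
20 [251.36005623 243.9234063 ]
```

View pics/s4.png

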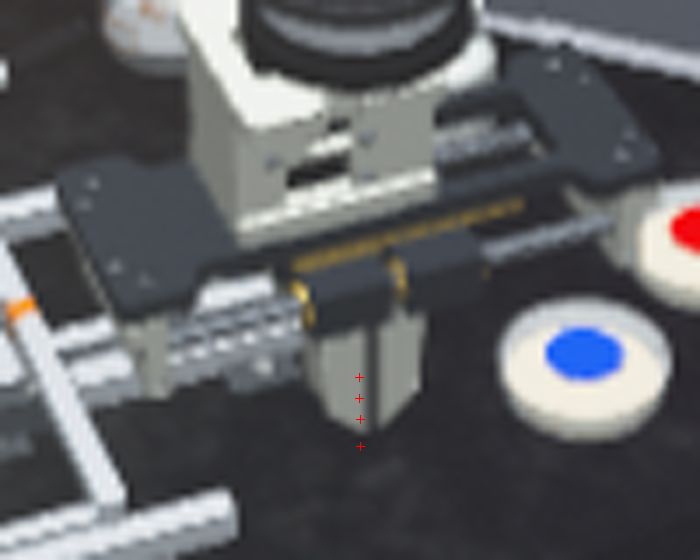

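jog_arm([
  {"xyz": [0, 0, 0.02], "spin": 0},
  {"xyz": [0, 0, 0], "spin": 0},
  {"xyz": [0, 0, 0], "spin": 0},
  {"xyz": [0, 0, 0], "spin": 0},
  {"xyz": [0, 0, 0], "spin": 0},
  {"xyz": [0, 0, 0], "spin": 0},
  {"xyz": [0, 0, 0], "spin": 0},
  {"xyz": [0, 0, 0], "spin": 0},
  {"xyz": [0, 0, 0], "spin": 0},
  {"xyz": [0, 0, 0], "spin": 0},
])

```text
time: 16.65
tool_pos: [459.5, 270.2, -14.9]
tcp_rot: [3.142, -0.0, -0.11]
contact_force: [0.4, 0.4, 0.5]
grip_width: 0.6
finger_force: 0.0
```

jog_arm([
  {"xyz": [0, 0, 0.02], "spin": 0},
  {"xyz": [0, 0, 0], "spin": 0},
  {"xyz": [0, 0, 0], "spin": 0},
  {"xyz": [0, 0, 0], "spin": 0},
  {"xyz": [0, 0, 0], "spin": 0},
  {"xyz": [0, 0, 0], "spin": 0},
  {"xyz": [0, 0, 0], "spin": 0},
  {"xyz": [0, 0, 0], "spin": 0},
  {"xyz": [0, 0, 0], "spin": 0},
  {"xyz": [0, 0, 0], "spin": 0},
])

```text
time: 17.9
tool_pos: [459.5, 270.1, -16.5]
tcp_rot: [3.142, -0.0, -0.11]
contact_force: [0.7, -0.4, -1.0]
grip_width: 0.2
finger_force: 0.0
```

jog_arm([
  {"xyz": [0, 0, 0.02], "spin": 0},
  {"xyz": [0, 0, 0], "spin": 0},
  {"xyz": [0, 0, 0], "spin": 0},
  {"xyz": [0, 0, 0], "spin": 0},
  {"xyz": [0, 0, 0], "spin": 0},
  {"xyz": [0, 0, 0], "spin": 0},
  {"xyz": [0, 0, 0], "spin": 0},
  {"xyz": [0, 0, 0], "spin": 0},
  {"xyz": [0, 0, 0], "spin": 0},
  {"xyz": [0, 0, 0], "spin": 0},
])

```text
time: 19.15
tool_pos: [459.5, 270.1, -18.1]
tcp_rot: [3.141, 0.0, -0.11]
contact_force: [0.1, -0.1, 0.3]
grip_width: 0.6
finger_force: 0.0
```

jog_arm([
  {"xyz": [0, 0, 0.02], "spin": 0},
  {"xyz": [0, 0, 0], "spin": 0},
  {"xyz": [0, 0, 0], "spin": 0},
  {"xyz": [0, 0, 0], "spin": 0},
  {"xyz": [0, 0, 0], "spin": 0},
  {"xyz": [0, 0, 0], "spin": 0},
  {"xyz": [0, 0, 0], "spin": 0},
  {"xyz": [0, 0, 0], "spin": 0},
  {"xyz": [0, 0, 0], "spin": 0},
  {"xyz": [0, 0, 0], "spin": 0},
])

```text
time: 20.4
tool_pos: [459.5, 270.1, -19.7]
tcp_rot: [3.142, -0.0, -0.11]
contact_force: [0.1, -0.3, 0.9]
grip_width: 0.5
finger_force: 0.0
```

```bash
python3 - <<'E'
from h import *
s=bot.capture('scene');g=cv2.cvtColor(s,6)
print(g[236:262,246:262])
a=cv2.cvtColor(cv2.imread('pics/s4.png'),6)
print([int(a[(v-190)*7+3,(248-200)*7]) for v in range(236,262)])
E
```

```text
[[ 52  51  51  51  50  51  50  50  51  63  99 105  54  69  56  47]
 [ 52  51  51  51  50  50  51  51  55  79 114 136 103 111  84  44]
 [ 51  51  51  50  53  59  57  59  89 119 132 143 144 139 109  45]
 [ 51  56  72  78 101 101  74  68 120 143 143 143 144 137 101  48]
 [ 88 104 116 122 144 135  86  68 119 144 144 143 143 134  80  49]
 [132 144 144 143 143 136  86  69 119 144 143 143 143 133  70  48]
 [145 144 143 143 143 135  86  69 119 143 143 144 143 132  63  50]
 [151 144 144 144 143 135  86  70 119 143 144 144 143 131  51  48]
 [149 143 144 144 143 135  85  68 119 143 144 143 143 131  44  45]
 [135 143 143 143 144 135  86  68 119 143 144 143 144 133  44  43]
 [129 144 144 144 144 135  86  68 119 143 144 143 147 147  43  44]
 [125 144 143 144 143 135  85  68 120 143 143 143 145 137  44  44]
 [121 143 144 143 143 136  86  68 119 143 143 140 117  56  44  45]
 [108 143 144 144 144 135  86  68 119 143 140 119  71  43  43  42]
 [ 84 139 144 143 144 135  85  68 119 140 119  72  43  43  42  41]
 [ 64 108 126 137 143 135  86  68 115 119  72  44  42  42  43  43]
 [ 44  47  71 105 126 126  77  62  94  73  48  46  44  43  44  44]
 [ 46  45  43  47  70  91  55  47  57  48  49  47  45  44  46  45]
 [ 48  46  44  43  45  44  43  44  45  47  48  47  45  44  44  45]
 [ 50  49  45  43  45  45  44  47  49  52  54  51  48  45  43  44]
 [ 49  48  46  44  45  47  49  53  54  58  59  55  49  46  45  45]
 [ 48  46  45  45  47  52  57  59  58  57  55  53  49  47  47  47]
 [ 48  45  46  46  51  56  58  58  55  54  52  51  51  49  48  47]
 [ 45  44  44  44  48  52  54  53  51  50  49  50  51  51  50  46]
 [ 45  44  43  45  47  49  49  48  47  48  50  51  54  52  48  47]
 [ 49  46  47  48  48  50  48  47  46  47  50  53  54  52  47  47]]
[52, 68, 113, 144, 144, 144, 144, 144, 144, 145, 146, 147, 145, 120, 58, 46, 45, 44, 46, 47, 47, 46, 46, 44, 43, 46]
```

jog_arm([
  {"xyz": [0, 0, 0.02], "spin": 0},
  {"xyz": [0, 0, 0.01], "spin": 0},
  {"xyz": [0, 0, 0], "spin": 0},
  {"xyz": [0, 0, 0], "spin": 0},
  {"xyz": [0, 0, 0], "spin": 0},
  {"xyz": [0, 0, 0], "spin": 0},
  {"xyz": [0, 0, 0], "spin": 0},
  {"xyz": [0, 0, 0], "spin": 0},
  {"xyz": [0, 0, 0], "spin": 0},
  {"xyz": [0, 0, 0], "spin": 0},
])

```text
time: 21.7
tool_pos: [459.5, 270.1, -22.1]
tcp_rot: [3.141, 0.0, -0.11]
contact_force: [-1.5, -0.7, 2.1]
grip_width: 0.9
finger_force: 1.5
```

```bash
python3 - <<'E'
from h import *
s=bot.capture('scene');c=bot.get_calibration('scene');ct=bot.get_calibration('top');t=cv2.imread('pics/top0.png')
print([b for b in blobs(s,'blue',10) if b[0][0]>200],[b for b in blobs(s,'red',10) if b[0][0]>200],[b for b in blobs(s,'orange',4)if 190<b[0][0]<260])
print(proj(c,(441,193,15)),proj(c,(475.5,118,15)))
# lstsq triangulation sticker heights: rays from both cams
def ray(c,u,v):
    e=np.array(c['eye']);p=np.r_[cast(c,u,v,0),0];d=p-e;return e,d/np.linalg.norm(d)
def tri(a,b):
    A=0;y=0
    for e,d in(a,b):
        M=np.eye(3)-np.outer(d,d);A=A+M;y=y+M@e
    return np.linalg.solve(A,y)
bs=[b for b in blobs(s,'blue',10) if 270<b[0][0]<300][0][0];rs=[b for b in blobs(s,'red',10) if 290<b[0][0]<310][0][0]
os_=[b for b in blobs(s,'orange',4) if 195<b[0][0]<210 and 228<b[0][1]<240][0][0]
print(tri(ray(c,*bs),ray(ct,262,231.2)),tri(ray(c,*rs),ray(ct,285.3,221)),tri(ray(c,*os_),ray(ct,208.2,202.2)))
o=bot.get_obs();print(o['tool_pos'],o['contact_force'])
E
```

```text
[(array([491.7,  47.3]), 810), (array([238.2,  85.7]), 65), (array([283., 240.]), 64)] [(array([249.2,  43. ]), 113), (array([300.5, 222.5]), 54)] [(array([234.3,  71.3]), 62), (array([209.4, 136.6]), 309), (array([224.6, 123.3]), 7), (array([221.9, 170.4]), 233), (array([192.2, 165.8]), 4), (array([202.5, 233.5]), 8)]
[282.47341033 239.6630925 ] [300.36966926 222.29077986]
[441.84364101 192.33965318  12.99128818] [476.58512796 118.22344609  13.63586605] [530.22371129 366.85421224  39.80025089]
[459.45811052 270.10605262 -22.11902665] [-0.65665256 -0.71060365  3.52063606]
```

```bash
python3 - <<'E'
from h import *
c=bot.get_calibration('scene');ct=bot.get_calibration('top')
s=bot.capture('scene');g=cv2.cvtColor(s,6);print(g[248:258,249:257])
print('tip on bench', cast(c,252.5,253.3,0), 'scene bias', 'blue',cast(c,283,240,15),cast(ct,262,231.2,15),'mark',cast(c,202.5,233.5,42),cast(ct,208.2,202.2,42))
T=[(191.4,179.3,27),(185.5,219.6,27),(208.2,202.2,42),(285.3,221,15)]
W=np.array([(196.9,105.7),(199,218.2),(258.4,171.8),(475.5,194.5)])
P=np.array([np.r_[cast(ct,u,v,z),z] for u,v,z in T]);print(P)
cw=bot.get_calibration('wrist');o=bot.get_obs()
# eye rel tool (pure translation, same yaw to .025): reconstruct w1 calibration
Rt=lambda r:R.from_euler('xyz',r).as_matrix()
off=Rt(o['tcp_rot']).T@(cw['eye']-o['tool_pos']);rel=Rt(o['tcp_rot']).T@Rt(cw['rotation'])
r1=[3.14155,-5e-5,-.0852246];eye1=np.array([528.749,369.372,204.294])+Rt(r1)@off;R1=Rt(r1)@rel
print('claimed eye',eye1)
f=192/np.tan(np.radians(cw['vfov'])/2)
from scipy.optimize import least_squares
def res(x):
    Rm=R.from_rotvec(x[3:]).as_matrix()@R1;q=(P-(eye1+x[:3]))@Rm
    e=(np.c_[cw['cx']+f*q[:,0]/q[:,2],cw['cy']+f*q[:,1]/q[:,2]]-W)
    return np.r_[e.ravel(),x[3:]*200]
for full in(0,1):
    r=least_squares(lambda x:res(x if full else np.r_[x,0,0,0]),np.zeros(6 if full else 3));print(r.x.round(4),r.fun.round(1))
E
```

```text
[[143 143 135  85  68 119 144 143]
 [143 143 135  85  67 119 143 143]
 [143 143 135  86  68 119 143 139]
 [143 143 135  86  68 120 140 113]
 [125 136 135  85  66 109 114  59]
 [ 70 104 116  78  55  76  60  50]
 [ 44  47  58  56  43  45  48  48]
 [ 43  44  45  45  46  48  51  55]
 [ 43  44  47  49  53  54  57  60]
 [ 45  47  53  57  60  59  56  56]]
tip on bench [447.91711962 273.39479831] scene bias blue [439.32972815 192.50011889] [442.5379388  193.37499129] mark [527.9424993  367.82208629] [530.05347768 366.45170701]
[[603.14754824 424.95217245  27.        ]
 [473.14561972 439.10028674  27.        ]
 [530.05347768 366.45170701  42.        ]
 [477.23660559 119.2735401   15.        ]]
claimed eye [596.04330094 363.87088895 384.10060945]
[-1.3912  1.4917 -0.0144] [ 0.3 -1.4  0.5  4.   0.3 -1.1 -1.1 -1.3  0.   0.   0. ]
[-1.0203e+00 -6.4260e-01  7.9550e-01  6.2000e-03  9.0000e-04  3.2000e-03] [ 0.5 -1.5  0.4  3.5  0.  -1.2 -1.  -0.5  1.2  0.2  0.6]
```

```bash
python3 - <<'E'
from h import *
c=bot.get_calibration('scene')
for d in(80,88,95):
  for h in(20,40,60,80): print(d,h,proj(c,(459.5+.11*d,270+d*.994,h)).round(1),proj(c,(459.5-.11*d-10,270-d*.994,h)).round(1))
E
```

```text
80 20 [220.2 252.7] [283.5 237.9]
80 40 [219.7 246.5] [283.7 231.8]
80 60 [219.3 240.2] [284.  225.5]
80 80 [218.9 233.7] [284.3 219.1]
88 20 [217.  253.6] [286.4 237.1]
88 40 [216.5 247.4] [286.7 230.9]
88 60 [216.  241.1] [287.  224.7]
88 80 [215.6 234.6] [287.3 218.3]
95 20 [214.2 254.4] [289.  236.3]
95 40 [213.7 248.2] [289.3 230.2]
95 60 [213.2 241.8] [289.6 224. ]
95 80 [212.7 235.4] [290.  217.6]
```

jog_arm([
  {"xyz": [0, 0, -0.3], "spin": 0},
  {"xyz": [0, 0, -0.6], "spin": 0},
  {"xyz": [0, 0, -0.6], "spin": 0},
  {"xyz": [0.25, -0.3, 0], "spin": 0},
  {"xyz": [0.25, -0.3, 0], "spin": 0},
  {"xyz": [0.25, -0.3, 0], "spin": 0},
  {"xyz": [0, -0.3, 0], "spin": 0},
  {"xyz": [0, 0, 0], "spin": 0},
  {"xyz": [0, 0, 0], "spin": 0},
  {"xyz": [0, 0, 0], "spin": 0},
], gripper=40)

```text
time: 23.05
tool_pos: [529.6, 358.2, 97.9]
tcp_rot: [3.141, 0.0, -0.111]
contact_force: [-0.3, -0.3, 0.2]
grip_width: 36.5
finger_force: 0.0
```

jog_arm([
  {"xyz": [0, -0.104, 0], "spin": 0},
  {"xyz": [0, 0, 0.35], "spin": 0},
  {"xyz": [0, 0, 0.35], "spin": 0},
  {"xyz": [0, 0, 0.2], "spin": 0},
  {"xyz": [0, 0, 0.12], "spin": 0},
  {"xyz": [0, 0, 0.05], "spin": 0},
  {"xyz": [0, 0, 0.03], "spin": 0},
  {"xyz": [0, 0, 0], "spin": 0},
  {"xyz": [0, 0, 0], "spin": 0},
  {"xyz": [0, 0, 0], "spin": 0},
])

```text
time: 24.3
tool_pos: [530.8, 367.3, 10.2]
tcp_rot: [-3.141, -0.0, -0.11]
contact_force: [-1.3, -0.2, 0.2]
grip_width: 36.8
finger_force: 0.0
```

jog_arm([
  {"xyz": [0, 0, 0], "spin": 0},
  {"xyz": [0, 0, 0], "spin": 0},
  {"xyz": [0, 0, 0], "spin": 0},
  {"xyz": [0, 0, 0], "spin": 0},
  {"xyz": [0, 0, 0], "spin": 0},
  {"xyz": [0, 0, 0], "spin": 0},
  {"xyz": [0, 0, 0], "spin": 0},
  {"xyz": [0, 0, 0], "spin": 0},
  {"xyz": [0, 0, 0], "spin": 0},
  {"xyz": [0, 0, 0], "spin": 0},
], gripper=0)

```text
time: 25.55
tool_pos: [530.6, 367.2, 9.9]
tcp_rot: [3.141, 0.0, -0.11]
contact_force: [-0.7, -3.2, 1.5]
grip_width: 9.6
finger_force: 30.0
```

jog_arm([
  {"xyz": [0, 0.08, 0], "spin": 0},
  {"xyz": [0, 0.14, 0], "spin": 0},
  {"xyz": [0, 0.16, 0], "spin": 0},
  {"xyz": [0, 0.16, 0], "spin": 0},
  {"xyz": [0, 0.16, 0], "spin": 0},
  {"xyz": [0, 0.16, 0], "spin": 0},
  {"xyz": [0, 0.16, 0], "spin": 0},
  {"xyz": [0, 0.16, 0], "spin": 0},
  {"xyz": [0, 0.1, 0], "spin": 0},
  {"xyz": [0, 0.03, 0], "spin": 0},
])

```text
time: 26.8
tool_pos: [519.0, 262.5, 9.9]
tcp_rot: [3.141, 0.0, -0.111]
contact_force: [0.9, 1.4, -2.5]
grip_width: 9.8
finger_force: 30.0
```

jog_arm([
  {"xyz": [0, 0.02, 0], "spin": 0},
  {"xyz": [0, 0.02, 0], "spin": 0},
  {"xyz": [0, 0, 0], "spin": 0},
  {"xyz": [0, 0, 0], "spin": 0},
  {"xyz": [0, 0, 0], "spin": 0},
  {"xyz": [0, 0, 0], "spin": 0},
  {"xyz": [0, 0, 0], "spin": 0},
  {"xyz": [0, 0, 0], "spin": 0},
  {"xyz": [0, 0, 0], "spin": 0},
  {"xyz": [0, 0, 0], "spin": 0},
])

```text
time: 28.05
tool_pos: [519.0, 262.1, 9.9]
tcp_rot: [-3.139, -0.001, -0.11]
contact_force: [0.9, 9.2, -5.3]
grip_width: 10.0
finger_force: 30.0
```

jog_arm([
  {"xyz": [0, -0.02, 0], "spin": 0},
  {"xyz": [0, 0, 0], "spin": 0},
  {"xyz": [0, 0, 0], "spin": 0},
  {"xyz": [0, 0, 0], "spin": 0},
  {"xyz": [0, 0, -0.1], "spin": 0},
  {"xyz": [0, 0, -0.4], "spin": 0},
  {"xyz": [0, 0, -0.6], "spin": 0},
  {"xyz": [0, 0, -0.6], "spin": 0},
  {"xyz": [0, 0, -0.6], "spin": 0},
  {"xyz": [0, 0, 0], "spin": 0},
], gripper=40)

```text
time: 29.3
tool_pos: [521.1, 262.2, 199.0]
tcp_rot: [-3.138, -0.009, -0.11]
contact_force: [-0.5, -0.1, 0.4]
grip_width: 36.7
finger_force: 0.0
```

jog_arm([
  {"xyz": [-0.3, 0, 0], "spin": 0},
  {"xyz": [-0.3, 0, 0], "spin": 0},
  {"xyz": [-0.3, 0, 0], "spin": 0},
  {"xyz": [-0.1, 0, 0], "spin": 0},
  {"xyz": [0, 0, 0], "spin": 0},
  {"xyz": [0, 0, 0], "spin": 0},
  {"xyz": [0, 0, 0], "spin": 0},
  {"xyz": [0, 0, 0], "spin": 0},
  {"xyz": [0, 0, 0], "spin": 0},
  {"xyz": [0, 0, 0], "spin": 0},
], gripper=100)

```text
time: 30.55
tool_pos: [439.5, 270.3, 193.9]
tcp_rot: [3.142, -0.0, -0.11]
contact_force: [-0.0, -0.8, 0.4]
grip_width: 91.9
finger_force: 0.0
```

```bash
python3 - <<'E'
from h import *
c=bot.get_calibration('wrist');im=bot.capture('wrist');cv2.imwrite('pics/w5.png',im)
o=bot.get_obs();print(o['tool_pos'],o['tcp_rot'])
for col,z in(('red',27),('orange',42),('yellow',27),('blue',27)):
    print(col,[(b,a,cast(c,*b,z).round(1)) for b,a in blobs(im,col,20)])
for col,z in(('red',15),('blue',15)):
    print(col,[(b,a,cast(c,*b,z).round(1)) for b,a in blobs(im,col,100)])
ct=bot.get_calibration('top');t=bot.capture('top');cs=bot.get_calibration('scene');s=bot.capture('scene')
for col in('red','blue'):
    print('top',[(b,a,cast(ct,*b,27).round(1)) for b,a in blobs(t,col,8) if 170<b[0]<300 and 170<b[1]<250],'sc',[(b,a,cast(cs,*b,27).round(1)) for b,a in blobs(s,col,8) if 150<b[0]<320 and 200<b[1]<280])
E
```

```text
[439.43823995 270.25698622 193.8736819 ] [ 3.14150005e+00 -3.92299385e-05 -1.10209709e-01]
red [(array([185.6,  23.5]), 191, array([591.7, 320.2])), (array([150. ,  23.6]), 710, array([595.4, 354.3])), (array([394.1, 120.6]), 520, array([478. , 121.4]))]
orange [(array([255.5,  95. ]), 42, array([518.3, 260.8]))]
yellow [(array([192., 160.]), 161, array([460.4, 334.9])), (array([159.9, 160.1]), 522, array([464.1, 368.8])), (array([ 60.8, 268.9]), 510, array([351.7, 505.7])), (array([447. , 267.6]), 656, array([304. ,  61.4])), (array([462. , 309.2]), 22, array([246.7,  41.6]))]
blue [(array([188.5,  95.2]), 147, array([526.1, 328. ])), (array([155.2,  95.3]), 594, array([529.7, 361.5])), (array([326.2, 161.4]), 454, array([443.3, 193.4]))]
red [(array([185.6,  23.5]), 191, array([594.7, 322.2])), (array([150. ,  23.6]), 710, array([598.5, 357.4])), (array([394.1, 120.6]), 520, array([477. , 116.5]))]
blue [(array([188.5,  95.2]), 147, array([526.7, 330.3])), (array([155.2,  95.3]), 594, array([530.5, 364.9])), (array([326.2, 161.4]), 454, array([441.1, 191. ]))]
top [(array([212.6, 182. ]), 49, array([596.2, 356.3])), (array([223.3, 184.2]), 19, array([589.9, 321.6])), (array([285.3, 220.9]), 49, array([477.4, 119.9]))] sc [(array([210. , 218.2]), 20, array([589.5, 321.6])), (array([197.1, 221.2]), 62, array([594.4, 355.6])), (array([300.5, 222.5]), 54, array([463. , 126.5]))]
top [(array([209.5, 202.4]), 50, array([530.2, 364.1]))] sc [(array([217.6, 233.6]), 16, array([525.8, 329.4])), (array([204.8, 237.4]), 74, array([528.1, 362.8])), (array([283., 240.]), 64, array([428.3, 199.7]))]
```

View pics/w5.png

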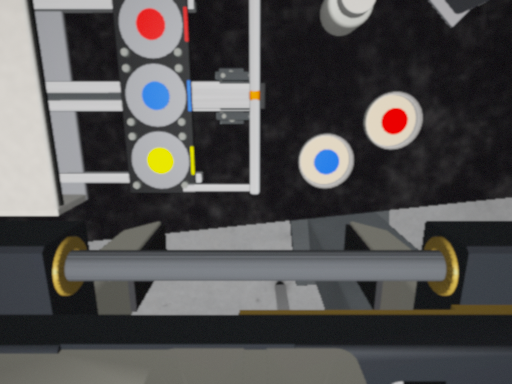

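The tray is fully out: nests red (150,24), blue (155,95), yellow (160,160); dishes blue (326,161) and red (395,121). Picking blue, with the grip turned away from red.

jog_arm([
  {"xyz": [0.065, 0.49, 0], "spin": 0},
  {"xyz": [0.065, 0.493, 0], "spin": 0},
  {"xyz": [0, 0, 0.2], "spin": 0.98},
  {"xyz": [0, 0, 0.2], "spin": 0.98},
  {"xyz": [0, 0, 0.2], "spin": 0.98},
  {"xyz": [0, 0, 0.3], "spin": 0.98},
  {"xyz": [0, 0, 0.3], "spin": 0.98},
  {"xyz": [0, 0, 0.2], "spin": 0.98},
  {"xyz": [0, 0, 0.1], "spin": 0},
  {"xyz": [0, 0, 0], "spin": 0},
])

```text
time: 31.95
tool_pos: [441.0, 190.9, 73.7]
tcp_rot: [3.141, 0.0, -0.696]
contact_force: [0.1, -0.1, 0.8]
grip_width: 92.0
finger_force: 0.0
```

```bash
python3 - <<'E'
from h import *
o=bot.get_obs();print(o['tool_pos'],o['tcp_rot'])
y=o['tcp_rot'][2];d=np.array([441.1,191.0])-o['tool_pos'][:2]
print('tool delta units',d@[np.cos(y),np.sin(y)]/80,d@[np.sin(y),-np.cos(y)]/80,(o['tool_pos'][2]+18.5)/80)
c=bot.get_calibration('top');t=bot.capture('top');print([(b,a,cast(c,*b,15)) for b,a in blobs(t,'blue',20) if 240<b[0]<290 and b[1]>200])
E
```

```text
[440.96514928 190.94360245  73.7205409 ] [ 3.14101885e+00  2.91918285e-04 -6.96269712e-01]
tool delta units 0.0008411465996528888 -0.0016219791480655767 1.1527567612336636
[]
```

jog_arm([
  {"xyz": [0, 0, 0.3], "spin": 0},
  {"xyz": [0, 0, 0.35], "spin": 0},
  {"xyz": [0, 0, 0.25], "spin": 0},
  {"xyz": [0, 0, 0.12], "spin": 0},
  {"xyz": [0, 0, 0.08], "spin": 0},
  {"xyz": [0, 0, 0.04], "spin": 0},
  {"xyz": [0, 0, 0.01], "spin": 0},
  {"xyz": [0, 0, 0], "spin": 0},
  {"xyz": [0, 0, 0], "spin": 0},
  {"xyz": [0, 0, 0], "spin": 0},
])

```text
time: 33.25
tool_pos: [441.2, 191.0, -18.0]
tcp_rot: [-3.141, -0.0, -0.698]
contact_force: [0.6, -0.2, -0.5]
grip_width: 92.4
finger_force: 0.0
```

jog_arm([
  {"xyz": [0, 0, 0], "spin": 0},
  {"xyz": [0, 0, 0], "spin": 0},
  {"xyz": [0, 0, 0], "spin": 0},
  {"xyz": [0, 0, 0], "spin": 0},
  {"xyz": [0, 0, 0], "spin": 0},
  {"xyz": [0, 0, 0], "spin": 0},
  {"xyz": [0, 0, 0], "spin": 0},
  {"xyz": [0, 0, 0], "spin": 0},
  {"xyz": [0, 0, 0], "spin": 0},
  {"xyz": [0, 0, 0], "spin": 0},
], gripper=0)

```text
time: 34.5
tool_pos: [441.1, 190.9, -18.1]
tcp_rot: [3.141, -0.0, -0.698]
contact_force: [0.5, 0.1, -0.4]
grip_width: 59.8
finger_force: 30.0
```

```bash
python3 - <<'E'
from h import *
for n,f,x0,x1,y0,y1 in(('top','top0',325,368,212,255),('scene','scene0',345,390,190,225)):
    im=cv2.imread(f'pics/{f}.png');g=cv2.cvtColor(im,6)[y0:y1,x0:x1];m=(g>235).astype('uint8')
    k,l,s,ce=cv2.connectedComponentsWithStats(m);i=1+s[1:,4].argmax();u=ce[i]+[x0,y0]
    print(n,u,s[i],cast(bot.get_calibration(n),*u,18))
E
```

```text
top [346.27931034 230.77241379] [ 12  10  19  19 290] [451.1419556  -76.28329598]
scene [367.03461538 204.46153846] [ 11   8  24  14 260] [448.80567577 -78.09385464]
```

jog_arm([
  {"xyz": [0, 0, -0.05], "spin": 0},
  {"xyz": [0, 0, -0.15], "spin": 0},
  {"xyz": [0, 0, -0.3], "spin": -0.6},
  {"xyz": [0, 0, -0.3], "spin": -0.6},
  {"xyz": [0, 0, -0.3], "spin": -0.6},
  {"xyz": [0, 0, -0.2], "spin": -0.6},
  {"xyz": [0, 0, -0.075], "spin": -0.6},
  {"xyz": [0, 0, 0], "spin": -0.6},
  {"xyz": [0, 0, 0], "spin": -0.4},
  {"xyz": [0, 0, 0], "spin": 0},
])

```text
time: 35.75
tool_pos: [441.2, 191.0, 92.6]
tcp_rot: [-3.141, -0.001, -0.299]
contact_force: [-0.1, 0.1, 0.3]
grip_width: 60.0
finger_force: 30.0
```

jog_arm([
  {"xyz": [0.055, 0.158, 0], "spin": 0},
  {"xyz": [0.11, 0.316, 0], "spin": 0},
  {"xyz": [0.153, 0.443, 0], "spin": 0},
  {"xyz": [0.153, 0.443, 0], "spin": 0},
  {"xyz": [0.153, 0.443, 0], "spin": 0},
  {"xyz": [0.153, 0.443, 0], "spin": 0},
  {"xyz": [0.153, 0.443, 0], "spin": 0},
  {"xyz": [0.11, 0.316, 0], "spin": 0},
  {"xyz": [0.044, 0.126, 0], "spin": 0},
  {"xyz": [0.011, 0.03, 0.01], "spin": 0},
])

```text
time: 37.0
tool_pos: [450.3, -76.9, 91.1]
tcp_rot: [-3.142, 0.0, -0.3]
contact_force: [-0.2, 0.3, -0.1]
grip_width: 59.7
finger_force: 30.0
```

jog_arm([
  {"xyz": [0, 0, 0], "spin": 0},
  {"xyz": [0, 0, 0], "spin": 0},
  {"xyz": [0, 0, 0], "spin": 0},
  {"xyz": [0, 0, 0], "spin": 0},
  {"xyz": [0, 0, 0], "spin": 0},
  {"xyz": [0, 0, 0], "spin": 0},
  {"xyz": [0, 0, 0], "spin": 0},
  {"xyz": [0, 0, 0], "spin": 0},
  {"xyz": [0, 0, 0], "spin": 0},
  {"xyz": [0, 0, 0], "spin": 0},
])

```text
time: 38.25
tool_pos: [450.5, -76.5, 91.1]
tcp_rot: [3.142, -0.0, -0.298]
contact_force: [0.1, 0.1, 0.7]
grip_width: 59.9
finger_force: 30.0
```

```bash
python3 - <<'E'
from h import *
s=bot.capture('scene');cv2.imwrite('pics/s6.png',cv2.resize(s[120:230,290:420],None,fx=5,fy=5))
o=bot.get_obs();print(o['tool_pos'])
t=bot.capture('top');c=bot.get_calibration('top');print([(b,a,cast(c,*b,15).round(1)) for b,a in blobs(t,'red',20) if b[0]>220])
E
```

```text
[450.50960532 -76.51722282  91.10435327]
[(array([277.1, 228.2]), 46, array([453.4, 145.1]))]
```

View pics/s6.png

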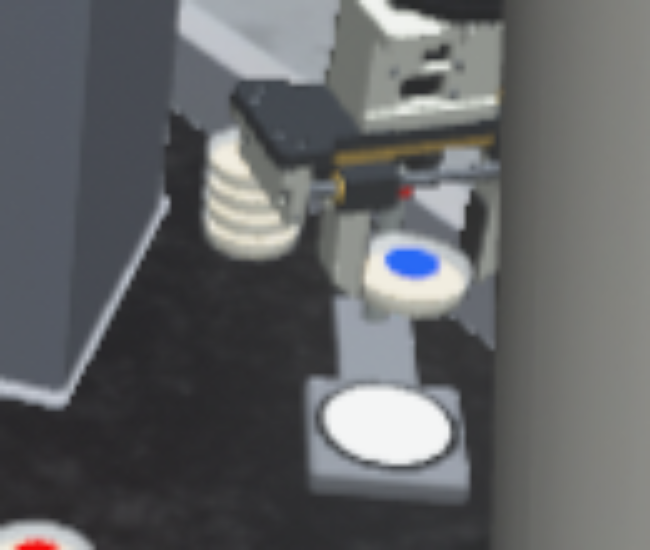

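jog_arm([
  {"xyz": [0, 0, 0], "spin": 0},
  {"xyz": [0, 0, 0], "spin": 0},
  {"xyz": [0, 0, 0], "spin": 0},
  {"xyz": [0, 0, 0], "spin": 0},
  {"xyz": [0, 0, 0], "spin": 0},
  {"xyz": [0, 0, 0], "spin": 0},
  {"xyz": [0, 0, 0], "spin": 0},
  {"xyz": [0, 0, 0], "spin": 0},
  {"xyz": [0, 0, 0], "spin": 0},
  {"xyz": [0, 0, 0], "spin": 0},
])

```text
time: 39.6
tool_pos: [450.6, -76.5, 91.1]
tcp_rot: [3.142, -0.0, -0.298]
contact_force: [0.3, 0.2, 0.3]
grip_width: 60.0
finger_force: 30.0
```

```bash
python3 - <<'E'
from h import *
c=bot.get_calibration('scene');s=bot.capture('scene')
print([b for b in blobs(s,'blue',20) if 350<b[0][0]<400 and b[0][1]>150],proj(c,(450.5,-76.5,125)))
E
```

```text
[(array([371.9, 172. ]), 46)] [371.98667474 171.30839799]
```

jog_arm([
  {"xyz": [-0.081, -0.219, 0], "spin": 0},
  {"xyz": [-0.146, -0.394, 0], "spin": 0},
  {"xyz": [-0.178, -0.482, 0], "spin": 0},
  {"xyz": [-0.178, -0.482, 0], "spin": 0},
  {"xyz": [-0.146, -0.394, 0], "spin": 0},
  {"xyz": [-0.081, -0.219, 0], "spin": 0},
  {"xyz": [0, 0, 0], "spin": -0.64},
  {"xyz": [0, 0, 0], "spin": -0.64},
  {"xyz": [0, 0, 0], "spin": -0.6},
  {"xyz": [0, 0, 0], "spin": 0},
])

```text
time: 40.9
tool_pos: [440.1, 110.0, 91.1]
tcp_rot: [3.142, -0.0, -0.111]
contact_force: [-0.4, 0.0, 0.6]
grip_width: 59.7
finger_force: 30.0
```

jog_arm([
  {"xyz": [0.038, -0.162, 0], "spin": 0},
  {"xyz": [0.077, -0.325, 0], "spin": 0},
  {"xyz": [0.108, -0.455, 0], "spin": 0},
  {"xyz": [0.108, -0.455, 0], "spin": 0},
  {"xyz": [0.108, -0.455, 0], "spin": 0},
  {"xyz": [0.108, -0.455, 0], "spin": 0},
  {"xyz": [0.108, -0.455, 0], "spin": 0},
  {"xyz": [0.077, -0.325, 0], "spin": 0},
  {"xyz": [0.038, -0.162, 0], "spin": 0},
  {"xyz": [0, 0, 0], "spin": 0},
])

```text
time: 42.15
tool_pos: [529.6, 362.2, 90.6]
tcp_rot: [3.141, 0.0, -0.11]
contact_force: [0.2, -0.1, 0.6]
grip_width: 59.6
finger_force: 30.0
```

```bash
cat > d.py <<'E'
from h import *
import sys
def go(x,y,z):
    o=bot.get_obs();w=o['tcp_rot'][2];d=np.array([x,y])-o['tool_pos'][:2]
    print(o['tool_pos'].round(1),w.round(3),'units',np.round([d@[np.cos(w),np.sin(w)]/80,d@[np.sin(w),-np.cos(w)]/80,(o['tool_pos'][2]-z)/80],3))
if __name__=='__main__':go(*map(float,sys.argv[1:]))
E
python3 d.py 529.7 361.5 9.9; python3 - <<'E'
from h import *
c=bot.get_calibration('wrist');im=bot.capture('wrist')
for col,z in(('red',27),('orange',42),('yellow',27)):
    print(col,[(b,a,cast(c,*b,z).round(1)) for b,a in blobs(im,col,40)])
print([(b,a,cast(c,*b,125).round(1)) for b,a in blobs(im,'blue',40)])
E
```

```text
[529.6 362.2  90.6] -0.11 units [0.002 0.008 1.009]
red [(array([303.1, 109.5]), 303, array([591.6, 320.5])), (array([255.9, 109.6]), 1169, array([595.3, 354.2]))]
orange [(array([389.9, 202.8]), 145, array([519.8, 265. ]))]
yellow [(array([125.7, 267.6]), 424, array([483.2, 472.7])), (array([382.8, 266.7]), 494, array([461. , 265.2]))]
[(array([299.3, 192.3]), 148, array([557.3, 338.8])), (array([255.9, 185.6]), 160, array([562.6, 358.2])), (array([254.9, 239.9]), 1093, array([536.4, 361.5]))]
```

```bash
python3 - <<'E'
from h import *
c=bot.get_calibration('wrist');im=bot.capture('wrist');cv2.imwrite('pics/w7.png',im)
h=cv2.cvtColor(im,cv2.COLOR_BGR2HSV);m=((h[...,0]>98)&(h[...,0]<125)&(h[...,1]>110)&(h[...,2]>70))
k=m[200:300,220:290];v,u=np.where(k);print(u.min()+220,u.max()+220,v.min()+200,v.max()+200)
print([int(k[i].sum()) for i in range(v.min(),v.max()+1)])
g=cv2.cvtColor(im,6);print(g[195:262:1,255])
E
```

```text
227 283 226 250
[10, 19, 24, 29, 31, 35, 37, 39, 41, 43, 45, 47, 48, 49, 51, 51, 53, 53, 54, 55, 55, 55, 55, 57, 57]
[217 214 213 212 212 213 213 212 212 213 212 212 213 212 212 212 213 212
 212 212 212 212 213 212 212 212 212 212 210 199 160 123 109 108 107 108
 107 106 105 107 108 106 107 106 106 106 104 105 103 103 104 103 103 100
  94  71  59  69  78  77  83  97  98  91  97 102 107]
```

```bash
python3 - <<'E'
from h import *
c=bot.get_calibration('wrist')
print(c['eye'])
for z in(124,125,126):
    a=cast(c,254.9,225.3,z);l=cast(c,226.5,250,z);r=cast(c,283.5,250,z);D=np.hypot(*(l-r));print(z,a,l,r,D,a-np.array([.994,-.11])*D/2)
E
```

```text
[596.78745224 353.83969054 270.62651773]
124 [543.15061732 359.50243015] [532.12290943 374.50176999] [529.06712076 347.18736256] 27.484808486080155 [529.4906675  361.01409462]
125 [543.51642315 359.46380999] [532.56392476 374.3608536 ] [529.52897672 347.23273176] 27.297360752127524 [529.94963486 360.96516483]
126 [543.88222898 359.42518983] [533.0049401  374.21993721] [529.99083268 347.27810096] 27.10991301817494 [530.40860221 360.91623505]
```

jog_arm([
  {"xyz": [0, 0, 0.2], "spin": 0},
  {"xyz": [0, 0, 0.25], "spin": 0},
  {"xyz": [0, 0, 0.2], "spin": 0},
  {"xyz": [0, 0, 0.13], "spin": 0},
  {"xyz": [0, 0, 0.1], "spin": 0},
  {"xyz": [0, 0, 0.07], "spin": 0},
  {"xyz": [0, 0, 0.03], "spin": 0},
  {"xyz": [0, 0, 0.015], "spin": 0},
  {"xyz": [0, 0, 0], "spin": 0},
  {"xyz": [0, 0, 0], "spin": 0},
])

```text
time: 43.5
tool_pos: [530.0, 361.6, 11.8]
tcp_rot: [-3.141, -0.0, -0.11]
contact_force: [-0.7, 0.6, -0.3]
grip_width: 59.8
finger_force: 30.0
```

jog_arm([
  {"xyz": [0, 0, 0.015], "spin": 0},
  {"xyz": [0, 0, 0.01], "spin": 0},
  {"xyz": [0, 0, 0], "spin": 0},
  {"xyz": [0, 0, 0], "spin": 0},
  {"xyz": [0, 0, 0], "spin": 0},
  {"xyz": [0, 0, 0], "spin": 0},
  {"xyz": [0, 0, 0], "spin": 0},
  {"xyz": [0, 0, 0], "spin": 0},
  {"xyz": [0, 0, 0], "spin": 0},
  {"xyz": [0, 0, 0], "spin": 0},
])

```text
time: 44.75
tool_pos: [529.9, 361.6, 9.5]
tcp_rot: [3.142, -0.0, -0.11]
contact_force: [0.4, 0.3, 0.5]
grip_width: 59.8
finger_force: 30.0
```

jog_arm([
  {"xyz": [0, 0, 0], "spin": 0},
  {"xyz": [0, 0, 0], "spin": 0},
  {"xyz": [0, 0, 0], "spin": 0},
  {"xyz": [0, 0, 0], "spin": 0},
  {"xyz": [0, 0, 0], "spin": 0},
  {"xyz": [0, 0, -0.1], "spin": 0},
  {"xyz": [0, 0, -0.3], "spin": 0},
  {"xyz": [0, 0, -0.6], "spin": 0},
  {"xyz": [0, 0, -0.6], "spin": 0},
  {"xyz": [0, 0, -0.6], "spin": 0},
], gripper=100)

```text
time: 46.0
tool_pos: [529.8, 361.5, 187.8]
tcp_rot: [-3.141, -0.001, -0.11]
contact_force: [0.5, 0.9, 0.2]
grip_width: 91.9
finger_force: 0.0
```

jog_arm([
  {"xyz": [-0.4, 0.4, 0], "spin": 0},
  {"xyz": [-0.5, 0.5, 0], "spin": 0},
  {"xyz": [-0.1, 0.5, 0], "spin": 0},
  {"xyz": [0, 0.2, 0], "spin": 0},
  {"xyz": [0, 0, 0], "spin": 0},
  {"xyz": [0, 0, 0], "spin": 0},
  {"xyz": [0, 0, 0], "spin": 0},
  {"xyz": [0, 0, 0], "spin": 0},
  {"xyz": [0, 0, 0], "spin": 0},
  {"xyz": [0, 0, 0], "spin": 0},
])

```text
time: 47.25
tool_pos: [436.3, 243.3, 185.4]
tcp_rot: [3.141, 0.0, -0.11]
contact_force: [-0.0, -0.2, 0.4]
grip_width: 91.8
finger_force: 0.0
```

```bash
python3 - <<'E'
from h import *
c=bot.get_calibration('wrist');im=bot.capture('wrist');cv2.imwrite('pics/w8.png',im)
o=bot.get_obs();print(o['tool_pos'],o['tcp_rot'])
for col,z in(('red',27),('orange',42),('yellow',27),('blue',42),('red',15)):
    print(col,z,[(b,a,cast(c,*b,z).round(1)) for b,a in blobs(im,col,40)])
E
```

```text
[436.27155611 243.21529109 185.43857425] [ 3.14147321e+00  5.97179872e-05 -1.10150901e-01]
red 27 [(array([154.8,  21.1]), 214, array([591.6, 320.2])), (array([118.2,  21.2]), 752, array([595.3, 354.3])), (array([347.2, 147. ]), 509, array([454.1, 145.9]))]
orange 42 [(array([228. ,  94.9]), 42, array([517.7, 259.7]))]
yellow 27 [(array([164.4, 160.4]), 164, array([461.1, 334.7])), (array([131.5, 161.1]), 556, array([464.1, 368.6])), (array([ 60.6, 267. ]), 537, array([354.6, 472.4])), (array([446.9, 267.5]), 691, array([305.9,  39.4]))]
blue 42 [(array([159.4,  94.5]), 160, array([525.2, 323.8])), (array([119.2,  93.9]), 661, array([529.8, 361.4]))]
red 15 [(array([154.8,  21.1]), 214, array([594.7, 323.2])), (array([118.2,  21.2]), 752, array([598.5, 358.5])), (array([347.2, 147. ]), 509, array([452.4, 142.7]))]
```

View pics/w8.png

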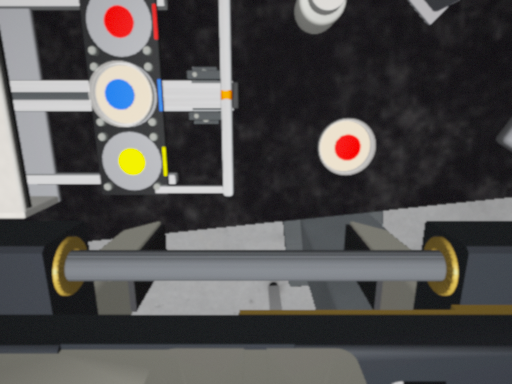

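Blue is seated (119,94); red was knocked to (347,147). Picking red.

jog_arm([
  {"xyz": [0.1, 0.4, 0.1], "spin": 0},
  {"xyz": [0.138, 0.427, 0.1], "spin": 0},
  {"xyz": [0.1, 0.4, 0.1], "spin": 0},
  {"xyz": [0, 0, 0.4], "spin": 0},
  {"xyz": [0, 0, 0.5], "spin": 0},
  {"xyz": [0, 0, 0.5], "spin": 0},
  {"xyz": [0, 0, 0.4], "spin": 0},
  {"xyz": [0, 0, 0.2], "spin": 0},
  {"xyz": [0, 0, 0.1], "spin": 0},
  {"xyz": [0, 0, 0], "spin": 0},
])

```text
time: 48.55
tool_pos: [452.4, 142.6, -6.6]
tcp_rot: [3.141, 0.0, -0.11]
contact_force: [0.2, 0.7, -0.6]
grip_width: 91.9
finger_force: 0.0
```

```bash
python3 d.py 452.4 142.7 -18.1
```

```text
[452.4 142.6  -6.6] -0.11 units [-0.    -0.001  0.144]
```

jog_arm([
  {"xyz": [0, 0, 0.08], "spin": 0},
  {"xyz": [0, 0, 0.05], "spin": 0},
  {"xyz": [0, 0, 0.014], "spin": 0},
  {"xyz": [0, 0, 0], "spin": 0},
  {"xyz": [0, 0, 0], "spin": 0},
  {"xyz": [0, 0, 0], "spin": 0},
  {"xyz": [0, 0, 0], "spin": 0},
  {"xyz": [0, 0, 0], "spin": 0},
  {"xyz": [0, 0, 0], "spin": 0},
  {"xyz": [0, 0, 0], "spin": 0},
])

```text
time: 49.8
tool_pos: [452.4, 142.6, -18.0]
tcp_rot: [3.142, -0.0, -0.11]
contact_force: [-0.0, 0.4, 0.5]
grip_width: 91.7
finger_force: 0.0
```

jog_arm([
  {"xyz": [0, 0, 0], "spin": 0},
  {"xyz": [0, 0, 0], "spin": 0},
  {"xyz": [0, 0, 0], "spin": 0},
  {"xyz": [0, 0, 0], "spin": 0},
  {"xyz": [0, 0, 0], "spin": 0},
  {"xyz": [0, 0, 0], "spin": 0},
  {"xyz": [0, 0, 0], "spin": 0},
  {"xyz": [0, 0, 0], "spin": 0},
  {"xyz": [0, 0, 0], "spin": 0},
  {"xyz": [0, 0, 0], "spin": 0},
], gripper=0)

```text
time: 51.05
tool_pos: [452.4, 142.6, -18.0]
tcp_rot: [3.142, -0.0, -0.11]
contact_force: [-0.2, 0.5, -0.1]
grip_width: 59.5
finger_force: 30.0
```

jog_arm([
  {"xyz": [0, 0, -0.05], "spin": 0},
  {"xyz": [0, 0, -0.15], "spin": 0},
  {"xyz": [0, 0, -0.3], "spin": 0.6},
  {"xyz": [0, 0, -0.3], "spin": 0.6},
  {"xyz": [0, 0, -0.3], "spin": 0.7},
  {"xyz": [0, 0, -0.2], "spin": 0},
  {"xyz": [0, 0, -0.075], "spin": 0},
  {"xyz": [0, 0, 0], "spin": 0},
  {"xyz": [0, 0, 0], "spin": 0},
  {"xyz": [0, 0, 0], "spin": 0},
])

```text
time: 52.3
tool_pos: [452.0, 142.5, 91.4]
tcp_rot: [3.141, 0.001, -0.3]
contact_force: [-0.8, -0.2, 0.4]
grip_width: 59.6
finger_force: 30.0
```

```bash
python3 d.py 450.5 -76.5 91.3
```

```text
[452.  142.5  91.4] -0.3 units [7.920e-01 2.621e+00 1.000e-03]
```

jog_arm([
  {"xyz": [0.04, 0.131, 0], "spin": 0},
  {"xyz": [0.079, 0.262, 0], "spin": 0},
  {"xyz": [0.111, 0.367, 0], "spin": 0},
  {"xyz": [0.111, 0.367, 0], "spin": 0},
  {"xyz": [0.111, 0.367, 0], "spin": 0},
  {"xyz": [0.111, 0.367, 0], "spin": 0},
  {"xyz": [0.111, 0.367, 0], "spin": 0},
  {"xyz": [0.079, 0.262, 0], "spin": 0},
  {"xyz": [0.032, 0.105, 0], "spin": 0},
  {"xyz": [0.008, 0.026, 0], "spin": 0},
])

```text
time: 53.55
tool_pos: [450.7, -76.8, 91.9]
tcp_rot: [-3.142, 0.0, -0.301]
contact_force: [-0.5, 0.5, -0.7]
grip_width: 59.6
finger_force: 30.0
```

jog_arm([
  {"xyz": [0, 0, 0], "spin": 0},
  {"xyz": [0, 0, 0], "spin": 0},
  {"xyz": [0, 0, 0], "spin": 0},
  {"xyz": [0, 0, 0], "spin": 0},
  {"xyz": [0, 0, 0], "spin": 0},
  {"xyz": [0, 0, 0], "spin": 0},
  {"xyz": [0, 0, 0], "spin": 0},
  {"xyz": [0, 0, 0], "spin": 0},
  {"xyz": [0, 0, 0], "spin": 0},
  {"xyz": [0, 0, 0], "spin": 0},
])

```text
time: 54.8
tool_pos: [451.0, -76.5, 92.0]
tcp_rot: [3.142, -0.0, -0.3]
contact_force: [1.3, -0.6, -0.7]
grip_width: 59.7
finger_force: 30.0
```

jog_arm([
  {"xyz": [0, 0, 0], "spin": 0},
  {"xyz": [0, 0, 0], "spin": 0},
  {"xyz": [0, 0, 0], "spin": 0},
  {"xyz": [0, 0, 0], "spin": 0},
  {"xyz": [0, 0, 0], "spin": 0},
  {"xyz": [0, 0, 0], "spin": 0},
  {"xyz": [0, 0, 0], "spin": 0},
  {"xyz": [0, 0, 0], "spin": 0},
  {"xyz": [0, 0, 0], "spin": 0},
  {"xyz": [0, 0, 0], "spin": 0},
])

```text
time: 56.05
tool_pos: [450.9, -76.5, 92.0]
tcp_rot: [3.141, 0.0, -0.3]
contact_force: [0.8, -0.4, -0.1]
grip_width: 59.6
finger_force: 30.0
```

```bash
python3 d.py 450.5 -76.5 91.3; python3 - <<'E'
from h import *
c=bot.get_calibration('scene');s=bot.capture('scene')
print([b for b in blobs(s,'red',15) if 350<b[0][0]<400 and b[0][1]>140],proj(c,(450.5,-76.5,125)))
E
```

```text
[450.9 -76.5  92. ] -0.3 units [-0.005  0.002  0.008]
[(array([372. , 171.8]), 48)] [371.98667474 171.30839799]
```

jog_arm([
  {"xyz": [-0.081, -0.219, 0], "spin": 0},
  {"xyz": [-0.146, -0.394, 0], "spin": 0},
  {"xyz": [-0.178, -0.482, 0], "spin": 0},
  {"xyz": [-0.178, -0.482, 0], "spin": 0},
  {"xyz": [-0.146, -0.394, 0], "spin": 0},
  {"xyz": [-0.081, -0.219, 0], "spin": 0},
  {"xyz": [0, 0, 0], "spin": -0.64},
  {"xyz": [0, 0, 0], "spin": -0.64},
  {"xyz": [0, 0, 0], "spin": -0.62},
  {"xyz": [0, 0, 0], "spin": 0},
])

```text
time: 57.35
tool_pos: [440.8, 110.1, 92.0]
tcp_rot: [3.142, 0.0, -0.111]
contact_force: [-0.0, 0.0, -0.6]
grip_width: 59.8
finger_force: 30.0
```

jog_arm([
  {"xyz": [0.08, -0.162, 0], "spin": 0},
  {"xyz": [0.16, -0.325, 0], "spin": 0},
  {"xyz": [0.223, -0.455, 0], "spin": 0},
  {"xyz": [0.223, -0.455, 0], "spin": 0},
  {"xyz": [0.223, -0.455, 0], "spin": 0},
  {"xyz": [0.223, -0.455, 0], "spin": 0},
  {"xyz": [0.223, -0.455, 0], "spin": 0},
  {"xyz": [0.16, -0.325, 0], "spin": 0},
  {"xyz": [0.08, -0.162, 0], "spin": 0},
  {"xyz": [0, 0, 0], "spin": 0},
])

```text
time: 58.6
tool_pos: [596.2, 355.9, 91.1]
tcp_rot: [3.142, 0.0, -0.11]
contact_force: [-0.2, 0.7, -0.9]
grip_width: 59.8
finger_force: 30.0
```

```bash
python3 d.py 595.4 354.3 9.5; python3 - <<'E'
from h import *
c=bot.get_calibration('wrist');im=bot.capture('wrist')
h=cv2.cvtColor(im,cv2.COLOR_BGR2HSV);m=((h[...,0]<5)|(h[...,0]>172))&(h[...,1]>110)&(h[...,2]>70)
k=m[205:255,215:295];v,u=np.where(k);w=k.sum(1);print(w)
top=v.min()+205-.5;a=cast(c,u.mean()+215,top,125);print(top,a,a-np.array([.994,-.11])*13.65)
E
```

```text
[596.2 355.9  91.1] -0.11 units [-0.008  0.021  1.02 ]
[ 0  0  0  0  0  0  0  0  0  0  0  0  0  0  0  0  0  0  0  0  0 14 21 25
 29 33 36 38 40 42 44 46 47 49 50 51 51 53 53 55 55 55 56 57 57 57  0  0
  0  0]
225.5 [610.02699737 354.446449  ] [596.45889737 355.947949  ]
```

jog_arm([
  {"xyz": [-0.01, 0.014, 0.2], "spin": 0},
  {"xyz": [0, 0, 0.25], "spin": 0},
  {"xyz": [0, 0, 0.2], "spin": 0},
  {"xyz": [0, 0, 0.13], "spin": 0},
  {"xyz": [0, 0, 0.1], "spin": 0},
  {"xyz": [0, 0, 0.07], "spin": 0},
  {"xyz": [0, 0, 0], "spin": 0},
  {"xyz": [0, 0, 0], "spin": 0},
  {"xyz": [0, 0, 0], "spin": 0},
  {"xyz": [0, 0, 0], "spin": 0},
])

```text
time: 59.9
tool_pos: [595.5, 353.4, 16.3]
tcp_rot: [-3.141, -0.0, -0.11]
contact_force: [-0.4, -0.3, 0.2]
grip_width: 59.8
finger_force: 30.0
```

```bash
python3 d.py 595.4 354.3 9.5
```

```text
[595.5 353.4  16.3] -0.11 units [-0.002 -0.011  0.085]
```

jog_arm([
  {"xyz": [-0.002, -0.009, 0], "spin": 0},
  {"xyz": [0, 0, 0], "spin": 0},
  {"xyz": [0, 0, 0.04], "spin": 0},
  {"xyz": [0, 0, 0.03], "spin": 0},
  {"xyz": [0, 0, 0.015], "spin": 0},
  {"xyz": [0, 0, 0], "spin": 0},
  {"xyz": [0, 0, 0], "spin": 0},
  {"xyz": [0, 0, 0], "spin": 0},
  {"xyz": [0, 0, 0], "spin": 0},
  {"xyz": [0, 0, 0], "spin": 0},
])

```text
time: 61.15
tool_pos: [595.3, 354.1, 9.1]
tcp_rot: [3.142, 0.0, -0.11]
contact_force: [0.8, -0.3, -0.7]
grip_width: 59.5
finger_force: 30.0
```

jog_arm([
  {"xyz": [0, 0, 0], "spin": 0},
  {"xyz": [0, 0, 0], "spin": 0},
  {"xyz": [0, 0, 0], "spin": 0},
  {"xyz": [0, 0, 0], "spin": 0},
  {"xyz": [0, 0, 0], "spin": 0},
  {"xyz": [0, 0, -0.1], "spin": 0},
  {"xyz": [0, 0, -0.3], "spin": 0},
  {"xyz": [0, 0, -0.6], "spin": 0},
  {"xyz": [0, 0, -0.6], "spin": 0},
  {"xyz": [0, 0, -0.4], "spin": 0},
], gripper=100)

```text
time: 62.4
tool_pos: [596.0, 354.5, 172.9]
tcp_rot: [-3.14, -0.004, -0.11]
contact_force: [0.7, -0.1, -1.1]
grip_width: 92.3
finger_force: 0.0
```

```bash
python3 d.py 519 262 150
```

```text
[596.  354.5 172.9] -0.11 units [-0.829  1.255  0.286]
```

jog_arm([
  {"xyz": [-0.2, 0.3, 0], "spin": 0},
  {"xyz": [-0.3, 0.455, 0], "spin": 0},
  {"xyz": [-0.229, 0.35, 0], "spin": 0},
  {"xyz": [-0.1, 0.15, 0], "spin": 0},
  {"xyz": [0, 0, 0], "spin": 0},
  {"xyz": [0, 0, 0], "spin": 0},
  {"xyz": [0, 0, 0], "spin": 0},
  {"xyz": [0, 0, 0], "spin": 0},
  {"xyz": [0, 0, 0], "spin": 0},
  {"xyz": [0, 0, 0], "spin": 0},
], gripper=40)

```text
time: 63.65
tool_pos: [518.3, 261.7, 169.1]
tcp_rot: [3.141, 0.0, -0.11]
contact_force: [-0.3, -0.7, 1.0]
grip_width: 36.8
finger_force: 0.0
```

```bash
python3 - <<'E'
from h import *
c=bot.get_calibration('wrist');im=bot.capture('wrist');cv2.imwrite('pics/w9.png',im)
for col,z in(('red',42),('orange',42),('yellow',27),('blue',42)):
    print(col,z,[(b,a,cast(c,*b,z).round(1)) for b,a in blobs(im,col,40)])
E
python3 d.py 519 262 9.9
```

```text
red 42 [(array([184.9, 109.1]), 193, array([591.1, 317.2])), (array([144., 109.]), 734, array([595.3, 353.9]))]
orange 42 [(array([256., 180.]), 40, array([518.9, 260.4]))]
yellow 27 [(array([337.1, 267.4]), 407, array([410.6, 184.6])), (array([172. , 269.4]), 348, array([427.9, 361.2]))]
blue 42 [(array([187.8, 177.5]), 145, array([528.4, 324.7])), (array([149.5, 180.1]), 603, array([530. , 361.4]))]
[518.3 261.6 169.1] -0.11 units [ 0.008 -0.005  1.99 ]
```

View pics/w9.png

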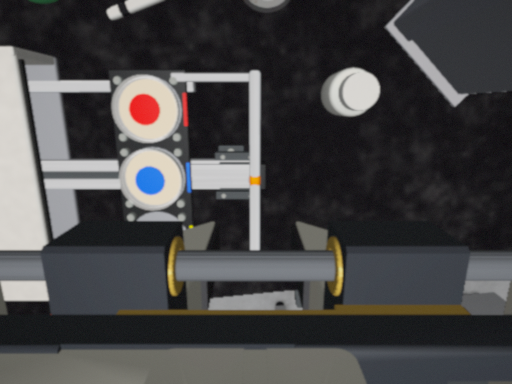

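Both dishes sit in their nests (144,109) and (150,180). Pinch the bar and push home.

jog_arm([
  {"xyz": [0.008, -0.005, 0.2], "spin": 0},
  {"xyz": [0, 0, 0.4], "spin": 0},
  {"xyz": [0, 0, 0.45], "spin": 0},
  {"xyz": [0, 0, 0.4], "spin": 0},
  {"xyz": [0, 0, 0.3], "spin": 0},
  {"xyz": [0, 0, 0.15], "spin": 0},
  {"xyz": [0, 0, 0.07], "spin": 0},
  {"xyz": [0, 0, 0.02], "spin": 0},
  {"xyz": [0, 0, 0], "spin": 0},
  {"xyz": [0, 0, 0], "spin": 0},
])

```text
time: 64.95
tool_pos: [519.4, 262.1, 10.7]
tcp_rot: [-3.141, -0.001, -0.11]
contact_force: [-0.5, -0.1, 0.3]
grip_width: 36.8
finger_force: 0.0
```

jog_arm([
  {"xyz": [0, 0, 0], "spin": 0},
  {"xyz": [0, 0, 0], "spin": 0},
  {"xyz": [0, 0, 0], "spin": 0},
  {"xyz": [0, 0, 0], "spin": 0},
  {"xyz": [0, 0, 0], "spin": 0},
  {"xyz": [0, 0, 0], "spin": 0},
  {"xyz": [0, 0, 0], "spin": 0},
  {"xyz": [0, 0, 0], "spin": 0},
  {"xyz": [0, 0, 0], "spin": 0},
  {"xyz": [0, 0, 0], "spin": 0},
], gripper=0)

```text
time: 66.2
tool_pos: [519.0, 262.1, 10.0]
tcp_rot: [-3.141, -0.0, -0.11]
contact_force: [0.3, 3.6, 0.6]
grip_width: 9.7
finger_force: 30.0
```

jog_arm([
  {"xyz": [0, -0.03, 0], "spin": 0},
  {"xyz": [0, -0.06, 0], "spin": 0},
  {"xyz": [0, -0.09, 0], "spin": 0},
  {"xyz": [0, -0.12, 0], "spin": 0},
  {"xyz": [0, -0.12, 0], "spin": 0},
  {"xyz": [0, -0.12, 0], "spin": 0},
  {"xyz": [0, -0.12, 0], "spin": 0},
  {"xyz": [0, -0.12, 0], "spin": 0},
  {"xyz": [0, -0.12, 0], "spin": 0},
  {"xyz": [0, -0.1, 0], "spin": 0},
])

```text
time: 67.45
tool_pos: [527.7, 342.0, 10.0]
tcp_rot: [3.141, 0.0, -0.11]
contact_force: [-0.9, -5.5, 4.2]
grip_width: 9.6
finger_force: 30.0
```

```bash
python3 d.py 536 416.2 9.9
```

```text
[527.7 342.   10. ] -0.11 units [ 0.001 -0.933  0.001]
```

jog_arm([
  {"xyz": [0, -0.12, 0], "spin": 0},
  {"xyz": [0, -0.12, 0], "spin": 0},
  {"xyz": [0, -0.12, 0], "spin": 0},
  {"xyz": [0, -0.12, 0], "spin": 0},
  {"xyz": [0, -0.12, 0], "spin": 0},
  {"xyz": [0, -0.12, 0], "spin": 0},
  {"xyz": [0, -0.1, 0], "spin": 0},
  {"xyz": [0, -0.07, 0], "spin": 0},
  {"xyz": [0, -0.03, 0], "spin": 0},
  {"xyz": [0, 0, 0], "spin": 0},
])

```text
time: 68.7
tool_pos: [535.8, 415.1, 10.0]
tcp_rot: [-3.141, -0.0, -0.11]
contact_force: [-0.9, -3.1, 4.2]
grip_width: 9.9
finger_force: 30.0
```

jog_arm([
  {"xyz": [0, -0.02, 0], "spin": 0},
  {"xyz": [0, -0.01, 0], "spin": 0},
  {"xyz": [0, 0, 0], "spin": 0},
  {"xyz": [0, 0, 0], "spin": 0},
  {"xyz": [0, 0, 0], "spin": 0},
  {"xyz": [0, 0, 0], "spin": 0},
  {"xyz": [0, 0, 0], "spin": 0},
  {"xyz": [0, 0, 0], "spin": 0},
  {"xyz": [0, 0, 0], "spin": 0},
  {"xyz": [0, 0, 0], "spin": 0},
])

```text
time: 69.95
tool_pos: [536.0, 416.2, 10.0]
tcp_rot: [3.14, 0.001, -0.11]
contact_force: [-1.1, -6.2, 6.2]
grip_width: 9.9
finger_force: 30.0
```

jog_arm([
  {"xyz": [0, 0, 0], "spin": 0},
  {"xyz": [0, 0, 0], "spin": 0},
  {"xyz": [0, 0, 0], "spin": 0},
  {"xyz": [0, 0, 0], "spin": 0},
  {"xyz": [0, 0, 0], "spin": 0},
  {"xyz": [0, 0, 0], "spin": 0},
  {"xyz": [0, 0, 0], "spin": 0},
  {"xyz": [0, 0, 0], "spin": 0},
  {"xyz": [0, 0, 0], "spin": 0},
  {"xyz": [0, 0, 0], "spin": 0},
])

```text
time: 71.2
tool_pos: [536.0, 416.2, 10.0]
tcp_rot: [3.14, 0.001, -0.11]
contact_force: [-1.5, -6.2, 5.9]
grip_width: 9.4
finger_force: 30.0
```

jog_arm([
  {"xyz": [0, 0, 0], "spin": 0},
  {"xyz": [0, 0, 0], "spin": 0},
  {"xyz": [0, 0, 0], "spin": 0},
  {"xyz": [0, 0, 0], "spin": 0},
  {"xyz": [0, 0, 0], "spin": 0},
  {"xyz": [0, 0, 0], "spin": 0},
  {"xyz": [0, 0, 0], "spin": 0},
  {"xyz": [0, 0, 0], "spin": 0},
  {"xyz": [0, 0, 0], "spin": 0},
  {"xyz": [0, 0, 0], "spin": 0},
])

```text
time: 72.45
tool_pos: [535.9, 416.2, 10.0]
tcp_rot: [3.14, 0.001, -0.11]
contact_force: [-1.4, -6.8, 5.8]
grip_width: 9.8
finger_force: 30.0
```

jog_arm([
  {"xyz": [0, 0, 0], "spin": 0},
  {"xyz": [0, 0, 0], "spin": 0},
  {"xyz": [0, 0, 0], "spin": 0},
  {"xyz": [0, 0, 0], "spin": 0},
  {"xyz": [0, 0, 0], "spin": 0},
  {"xyz": [0, 0, 0], "spin": 0},
  {"xyz": [0, 0, 0], "spin": 0},
  {"xyz": [0, 0, 0], "spin": 0},
  {"xyz": [0, 0, 0], "spin": 0},
  {"xyz": [0, 0, 0], "spin": 0},
])

```text
time: 73.7
tool_pos: [536.0, 416.2, 10.0]
tcp_rot: [3.14, 0.001, -0.11]
contact_force: [-0.7, -6.0, 5.6]
grip_width: 9.8
finger_force: 30.0
```

jog_arm([
  {"xyz": [0, 0.04, 0], "spin": 0},
  {"xyz": [0, 0.06, 0], "spin": 0},
  {"xyz": [0, 0.09, 0], "spin": 0},
  {"xyz": [0, 0.12, 0], "spin": 0},
  {"xyz": [0, 0.12, 0], "spin": 0},
  {"xyz": [0, 0.12, 0], "spin": 0},
  {"xyz": [0, 0.12, 0], "spin": 0},
  {"xyz": [0, 0.12, 0], "spin": 0},
  {"xyz": [0, 0.12, 0], "spin": 0},
  {"xyz": [0, 0.12, 0], "spin": 0},
])

```text
time: 74.95
tool_pos: [527.1, 334.5, 10.0]
tcp_rot: [-3.142, -0.0, -0.11]
contact_force: [0.4, 3.3, 2.9]
grip_width: 9.6
finger_force: 30.0
```

```bash
python3 d.py 519 262 9.9
```

```text
[527.1 334.5  10. ] -0.11 units [-0.001  0.911  0.001]
```

jog_arm([
  {"xyz": [0, 0.12, 0], "spin": 0},
  {"xyz": [0, 0.12, 0], "spin": 0},
  {"xyz": [0, 0.12, 0], "spin": 0},
  {"xyz": [0, 0.12, 0], "spin": 0},
  {"xyz": [0, 0.12, 0], "spin": 0},
  {"xyz": [0, 0.11, 0], "spin": 0},
  {"xyz": [0, 0.09, 0], "spin": 0},
  {"xyz": [0, 0.06, 0], "spin": 0},
  {"xyz": [0, 0.03, 0], "spin": 0},
  {"xyz": [0, 0.02, 0], "spin": 0},
])

```text
time: 76.2
tool_pos: [519.1, 262.7, 10.0]
tcp_rot: [-3.142, -0.0, -0.11]
contact_force: [0.7, 4.4, 3.5]
grip_width: 9.4
finger_force: 30.0
```

jog_arm([
  {"xyz": [0, 0.015, 0], "spin": 0},
  {"xyz": [0, 0, 0], "spin": 0},
  {"xyz": [0, 0, 0], "spin": 0},
  {"xyz": [0, 0, 0], "spin": 0},
  {"xyz": [0, 0, 0], "spin": 0},
  {"xyz": [0, 0, 0], "spin": 0},
  {"xyz": [0, 0, 0], "spin": 0},
  {"xyz": [0, 0, 0], "spin": 0},
  {"xyz": [0, 0, 0], "spin": 0},
  {"xyz": [0, 0, 0], "spin": 0},
])

```text
time: 77.45
tool_pos: [519.1, 262.1, 10.0]
tcp_rot: [-3.141, -0.0, -0.11]
contact_force: [1.3, 6.6, 3.2]
grip_width: 9.2
finger_force: 30.0
```

jog_arm([
  {"xyz": [0, -0.015, 0], "spin": 0},
  {"xyz": [0, 0, 0], "spin": 0},
  {"xyz": [0, 0, 0], "spin": 0},
  {"xyz": [0, 0, 0], "spin": 0},
  {"xyz": [0, 0, -0.1], "spin": 0},
  {"xyz": [0, 0, -0.3], "spin": 0},
  {"xyz": [0, 0, -0.5], "spin": 0},
  {"xyz": [0, 0, -0.6], "spin": 0},
  {"xyz": [0, 0, -0.5], "spin": 0},
  {"xyz": [0, 0, 0], "spin": 0},
], gripper=40)

```text
time: 78.7
tool_pos: [521.0, 263.4, 174.3]
tcp_rot: [-3.138, -0.007, -0.11]
contact_force: [-0.2, -0.4, 0.6]
grip_width: 37.1
finger_force: 0.0
```

```bash
python3 - <<'E'
from h import *
c=bot.get_calibration('wrist');im=bot.capture('wrist');cv2.imwrite('pics/w10.png',im)
for col in('red','orange','blue'):
    print(col,[(b,a,cast(c,*b,42).round(1)) for b,a in blobs(im,col,40)])
E
```

```text
red [(array([189., 113.]), 182, array([591.1, 317.3])), (array([149.1, 112.7]), 694, array([595.4, 353.9]))]
orange []
blue [(array([191.6, 179.6]), 140, array([528.7, 324.7])), (array([154.1, 182.4]), 570, array([529.9, 361.4]))]
```

```bash
python3 -c "
from plant import bot
print(bot.get_obs()['contact_force'],bot.close_job())"
```

```text
the job is handed in; nothing more can be done
[-0.01344269  0.10934833 -0.79494424] None
```

The job is handed in (no verdict came back): I saw only the blue and red dishes, viewed each over the lamp and seated it in its own nest, pushed the tray home for nearly 4 s, and drew it fully out again with both dishes still seated.

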